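Pack the turntable box and pin the turntable

ROBOT

A 6-joint arm with a two-finger parallel gripper is mounted at the origin on the work surface. World frame = base frame: x ahead of the robot, y to its left, z up, the work surface at z = 0. Lengths are in m, angles in rad, forces in N, time in s.
With the tool pointing down it reaches from about 0.25 to 0.725 m from the base axis. Payload 4 kg.
Tool frame: the origin (TCP) lies on the centre line of the jaws, within the pads' length; the fingertips stand 11 mm ahead of it and the grasp point (between the pads) lies 8 mm behind it; z points along the fingers, x is the direction in which the jaws open and shut, and the axes are right-handed (so a half turn about z gives the same grasp; the last joint's range is limited). The gripper opens to 85 mm and grips with 20 to 120 N. Pads are 22 mm wide; open, the fingers measure 114 mm over their backs; the gripper's body (76 mm by 85 mm) begins 54 mm behind the grasp point. The pads swing forward as they close: fully open they stand 13 mm farther back than shut.
Start: joints at [1.2, 0.241, 0.005, 1.335, 0, 1.571], TCP at [0.181, 0.466, 0.242] pointing down, gripper open.
Joint ranges: [-2.72, 2.72], [-1.05, 1.87], [-1.09, 1.28], [-1.99, 2.15], [-1.42, 1.44], [-3.14, 3.14]. Speed limits (rad/s): [2.79, 2.79, 3.14, 3.14, 3.14, 3.14].

INTERFACE

Orientations are given as a unit quaternion [x, y, z, w].
In Python, from workcell import bot, viewer, order gives the robot as it stands. The module is installed in compiled form; this text tells all that it offers.
- The arm moves only by the tool send_rows, never from a script. Its argument "increments" is a list that holds one entry, the list of rows, each a list of 4 numbers: the shift along the tool's x, y, z in m, then the turn about the tool's z in degrees. A call has exactly 8 rows; each row shifts and turns the pose as measured when the row begins, along the tool's axes as they then stand; what a row does not reach is not made up. A row lasts 1/10 s, in which the tool goes at most 50 mm and 8.59 degrees, less where a joint would pass 70% of its speed; a pose out of reach is approached as far as the arm can. A call is refused whole if a number of a shift passes 0.05 or a number of a turn 8.59, either way. A call with a gripper value outside its range is refused whole. "hand" is the closure, from -1 (fully open) to 1 (shut), so that 0 is half open, set as the call begins (left out, the last holds). The fingers move at their own pace and stop on an object; the grip force is fixed at half the most. Time passes only in rows, so rows that do not move let the fingers close, or fill a call up. It gives the time, the measured TCP pose, the force and the opening at its end, in the units of the state.
- bot.get_obs(): the state, without advancing time (a new reading comes with each control period).
- viewer.camera(name): name is "scene" or "top"; returns a dict with "image" (400x640x3 uint8, red, green, blue), "range_z" (400x640 float32, m along the optical axis (not along the pixel's ray), 0 where there is no reading), "camera_matrix" (3x3 intrinsics, pixels), "dist" ([k1, k2, p1, p2, k3] as OpenCV has them; the pictures are not rectified), "eye" and "rotation" of the camera in the world. Camera axes: x right, y down, z forward; pixel columns grow to the right and rows downward; lengths in m; the calibration is good to about 2 mm. A picture is of the moment at which its call begins.
- order.job_done(): hands the job in, once; it reports no verdict.
The state is a dict: "clock": time; "joint_pos": joint angles; "joint_vel": joint speeds; "tau": joint torques, N m; "eef_pos": TCP position; "tool_rot": TCP orientation; "ft_force": force on the tool from outside, world axes, zero at the start; "ft_torque": the same for the moment, N m; "grip_width": finger opening in m.
Only numpy, scipy, OpenCV 4.12 (cv2) and the standard library are available. Lean on these libraries where they do the work, as an engineer would, in place of code of your own. Each camera call takes 0.05 s, during which the arm holds its last target.

TASK

Lay the pumice case flat in the empty half of the white box on the turntable so that nothing stands above the rim. Then turn the turntable by its knob, clockwise seen from above, until its metal tab is fully home against the stop inside the fork (the box passes under the pipe), and push the loose steel pin from its parking block all the way down through the fork and tab so that it locks the turntable. Let go of everything and knock nothing over.

Things in the scene. Friction and masses are not known exactly. Their poses are not given: they have to be found in the camera images.
- turntable (a joint): angle of the turntable, a black disc 300 mm across, top 28 mm above the floor, on a fixed foot. 0 = home: tab against the rigid stop in the fork, holes in line; larger = turned counter-clockwise seen from above (at most 1.9). Starts at 1.2 to 1.6 and stays where left (friction about 0.08 N m). Turn it clockwise to go home.
- foot: fixed foot of the turntable. Origin on the turning axis at floor height, z up; its -x axis points to the fork, 172 mm from the axis: an aluminium clevis 44 x 44 mm, lower ear 0-13 mm high, upper ear 28-36 mm high, joined by a stop wall on its +y side (y 22-29 mm), open on -y, where the tab comes in.
- fork_hole (a point): centre of the 15 mm hole in the top face of the fork's upper ear, 36 mm above the floor; axes as foot. The hole goes on vertically through the lower ear to the floor.
- pipe_mid (a point): middle of the grey waste pipe, fixed to the foot: 32 mm thick, running along the foot's y axis at x = +105 mm from y = -190 to +190 mm, underside 80 mm and top 112 mm above the floor, an upright leg at each end. The box rim passes 10 mm below it.
- tab_hole (a point): centre of the 15 mm hole in the top face of the turntable's aluminium tab (36 mm wide, 8 mm thick, 16-24 mm above the floor, sticking out 44 mm beyond the disc rim), 172 mm from the turntable axis. Turns with the disc; at home it is directly under fork_hole.
- knob_mid (a point): on the axis of the upright round turning knob (20 mm thick, grey, from the disc top at 28 mm to 73 mm above the floor), 55 mm above the floor. It stands on the disc 110 mm from the axis, on the same radius as the tab. Turns with the disc; at home it is 110 mm from the foot's origin along the foot's -x.
- gap (a point): centre of the floor of the box's empty half (box fixed on the disc), 32 mm above the floor, 81 mm from the axis. Turns with the disc: z up, x across the box (outward), y along it. Gap 64 mm (x) by 98 mm (y), 38 mm deep; walls 4 mm. Both walls across x have a full-depth finger opening, 52 mm long, centred here. The other half (-y) holds a fixed steel scrubber holder below the rim.
- pumice: closed plastic case with a pumice block, grey base and clear lid, a rigid box 90 mm (x) x 55 mm (y) x 30 mm high, about 0.12 kg; origin at the centre of its underside, z up. Starts lying flat on the cupboard floor. Either way round is right.
- pumice_mid (a point): centre of the pumice case, 15 mm above its underside
- pin: loose steel pin, about 0.07 kg, standing upright. Origin at the centre of its lower tip, z up towards its head. From the tip: shaft 11 mm thick, 32 mm long (the first 6 mm tapered to 6 mm), flange 24 mm across and 4 mm thick, round grip head 16 mm thick and 34 mm long (36-70 mm above the tip). Starts in the parking block with its flange resting on the block.
- park: fixed grey parking block 44 x 44 x 38 mm high with a 15 mm through hole in which the pin stands; origin at the centre of its underside
- yellow_bottle: bystander: closed lemon-yellow bottle, 52 mm thick, 130 mm tall, standing loose on the disc and riding with it; origin at the centre of its underside
- flip_bottle: bystander: green glass bottle with a flip-top lid, 64 mm thick, 152 mm tall, on the cupboard floor; origin at the centre of its underside
- polish_can: bystander: plain metal can, 64 mm thick, 75 mm tall, on the cupboard floor; origin at the centre of its underside
Mind the look-alikes: they are no part of the job. Leave any orange look-alike of the pumice alone.

How it is judged:
On the way, in this order (a step that is already met when the one before it is completed fails the run):
1. the pumice case lies flat in the gap of the box, below the rim (x of pumice_mid in the frame of gap between -0.012 and 0.012 m and y of pumice_mid in the frame of gap between -0.012 and 0.012 m and z of pumice_mid in the frame of gap between 0.01 and 0.02 m and angle between the z axis of pumice and the z axis of gap, either way round below 0.12 rad), for 0.2 s.
2. the turntable is turned home, tab against the stop in the fork (all of step 1 and value of joint turntable below 0.025 rad), for 0.2 s.
3. the pin is down through fork and tab (z of pin in the frame of fork_hole below -0.027 m and horizontal distance between pin and fork_hole below 0.005 m and horizontal distance between pin and tab_hole below 0.005 m and angle between pin's own z axis and vertical below 0.2 rad and value of joint turntable below 0.025 rad), for 0.2 s.
At the end, for the whole second after the job is handed in: Case flat (0.12 rad) in the gap, middle within 12 mm of its centre and 10-20 mm above its floor; turntable within 0.025 rad of home; pin tip 27 mm or more below the fork top, within 5 mm of both hole axes, upright (0.2 rad); case, pin at rest; bystanders upright (0.3 rad), yellow bottle on the disc (all of step 1 and all of step 3 and angle between each of yellow_bottle, flip_bottle, polish_can's own z axis and vertical below 0.3 rad and z of foot in the frame of yellow_bottle below -0.02 m and linear speed of each of pin, pumice below 0.03 m/s); the robot touches nothing.
It fails at once if a bystander is knocked over (angle between any of yellow_bottle, flip_bottle, polish_can's own z axis and vertical above 0.5 rad).
It also fails if it takes over 72 s, if anything falls off the work surface, if the arm or the gripper's body presses on something with over 40 N, if the wrist force passes 120 N, or if a joint passes its speed limit or range.

## Working session

There is one attempt and no reset: what is moved stays moved. The work goes in short steps, Python scripts to look and compute and a tool call to move; the robot and the scene stay as the last step left them, time stands still between calls to the robot, and variables do not carry over. Pictures are saved under pics/ and viewed, and the job is handed in when it is done.

Besides the shell and the picture viewer there is one more tool, called after "Request:" as a command line: name --argument value ..., lists and objects as JSON in quotes. send_rows: Moves the arm, as the interface text tells. Its arguments: {"type":"object","properties":{"increments":{"type":"array","items":{"type":"array","items":{"type":"array","items":{"type":"number"}}}},"hand":{"type":"number"}},"required":["increments"]}

```bash
mkdir -p pics
cat > h.py <<'E'
import numpy as np, cv2
from workcell import bot, viewer, order
def shot(n,tag):
    c=viewer.camera(n); cv2.imwrite(f'pics/{tag}.png',c['image'][:,:,::-1]); np.savez(f'pics/{tag}.npz',**c); return c
def ray(c,u,v):
    p=cv2.undistortPoints(np.array([[[u,v]]],float),c['camera_matrix'],c['dist'])[0,0]
    d=c['rotation']@np.array([p[0],p[1],1.]); return c['eye'],d
def onz(c,u,v,z):
    o,d=ray(c,u,v); return o+d*(z-o[2])/d[2]
def cloud(c):
    h,w=c['range_z'].shape
    uu,vv=np.meshgrid(np.arange(w),np.arange(h))
    p=cv2.undistortPoints(np.stack([uu,vv],-1).reshape(-1,1,2).astype(float),c['camera_matrix'],c['dist']).reshape(h,w,2)
    P=np.dstack([p,np.ones((h,w))])*c['range_z'][...,None]
    return P@c['rotation'].T+c['eye']
E
python3 - <<'E'
from h import *
for n in('scene','top'):
    c=shot(n,n+'0'); print(n,c['eye'],c['rotation'],c['camera_matrix'],c['dist'])
print(bot.get_obs())
E
```

```text
scene [1.32040478 0.01473916 1.02300641] [ 0.65134314  0.66941619 -0.25287942 -0.25236101] [[489.07277593   0.         310.82407307]
 [  0.         489.07277593 195.59481238]
 [  0.           0.           1.        ]] [-0.05828499  0.          0.          0.          0.        ]
top [0.31454697 0.00271818 1.12304249] [-0.69382054  0.71387998 -0.06238173  0.07139291] [[419.67032912   0.         322.71067119]
 [  0.         419.67032912 200.48301977]
 [  0.           0.           1.        ]] [-0.04985276  0.          0.          0.          0.        ]
{'clock': 0.1, 'joint_pos': array([ 1.20000152e+00,  2.41329378e-01,  3.85772912e-03,  1.33518414e+00,
       -4.51216593e-05,  1.57081737e+00]), 'joint_vel': array([ 0.00108346, -0.00220539,  0.0038971 , -0.00039617,  0.00040605,
       -0.00018311]), 'tau': array([-4.53307648e-04, -3.73137796e+01,  2.53010631e+01,  1.08571447e-02,
       -7.98120413e-05, -4.96644859e-06]), 'eef_pos': array([0.18099503, 0.46551232, 0.24150561]), 'tool_rot': array([ 8.25340759e-01,  5.64634188e-01, -7.54593132e-04,  5.43592972e-04]), 'ft_force': array([-0.35878612, -0.08091491, -0.61914042]), 'ft_torque': array([ 0.00035699, -0.00999175, -0.01100327]), 'grip_width': 0.08548769826416136}
```

Rotation is a quaternion; fixing the helper.

```bash
python3 - <<'E'
s=open('h.py').read()
s=s.replace("    c=viewer.camera(n);","    c=dict(viewer.camera(n)); c['rotation']=Rotation.from_quat(c['rotation']).as_matrix();").replace("import numpy as np, cv2","import numpy as np, cv2\nfrom scipy.spatial.transform import Rotation")
s+='''
def load(t):
    c=dict(np.load(f'pics/{t}.npz')); 
    if c['rotation'].shape==(4,): c['rotation']=Rotation.from_quat(c['rotation']).as_matrix()
    return c
'''
open('h.py','w').write(s)
E
python3 -c "
from h import *
for n in('scene0','top0'):
    c=load(n);P=cloud(c);print(n,np.nanpercentile(P[...,2],[1,10,30,50,90,99]))"
```

```text
scene0 [-0.74621279 -0.02734792 -0.00083852  0.00077584  0.06066255  0.36276084]
top0 [-7.58133009e-01 -7.45746426e-01 -2.01978888e-03 -3.26497802e-04
  5.87450953e-03  5.22287563e-01]
```

View pics/scene0.png

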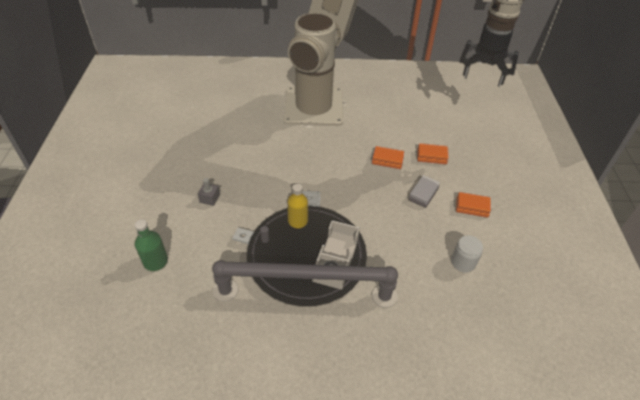

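View pics/top0.png

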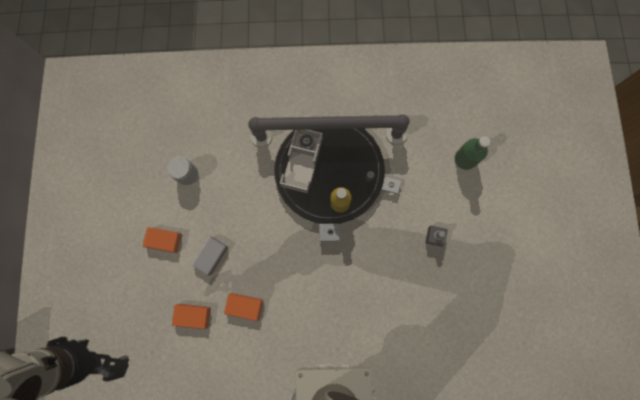

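The scene view shows the fork at about (312,195), the knob at (265,234) and the tab at (243,236). In the top view:
- Grey pumice: (210,258)
- Box: empty half (298,175), scrubber half (306,140)
- Knob: (370,175)
- Tab: (391,185)
- Fork: (329,232)
- Pin and park: (437,235)
- Yellow bottle: (341,198)

Next I'll enlarge and measure.

Run:
```python
from h import *
c=load('top0');im=c['image'][:,:,::-1]
cv2.imwrite('pics/topA.png',cv2.resize(im[105:255,235:455],None,fx=3.6,fy=3.6,interpolation=cv2.INTER_CUBIC))
cv2.imwrite('pics/topB.png',cv2.resize(im[215:305,150:290],None,fx=5,fy=5,interpolation=cv2.INTER_CUBIC))
P=cloud(c);Z=P[...,2]
# pumice top: z ~ .03 near
u0,v0,u1,v1=185,230,235,290
m=np.zeros(Z.shape,bool);m[v0:v1,u0:u1]=True
m&=(Z>.022)&(Z<.04)
pts=P[m];print('pumice',len(pts),np.median(Z[m]),cv2.minAreaRect(pts[:,:2].astype(np.float32)*1000), np.median(pts,0))
def reg(n,u0,v0,u1,v1,a,b):
    m=np.zeros(Z.shape,bool);m[v0:v1,u0:u1]=True
    m&=(Z>a)&(Z<b);p=P[m];print(n,len(p),p.mean(0).round(4),p.min(0).round(4),p.max(0).round(4),cv2.minAreaRect(p[:,:2].astype(np.float32)*1000))
reg('fork',310,215,350,250,.031,.042)
reg('tab',380,170,405,200,.019,.03)
reg('knob',360,165,382,185,.06,.08)
reg('park',422,220,452,250,.032,.044)
reg('pinhead',422,220,452,250,.065,.085)
reg('box',275,120,330,200,.06,.076)
reg('pipe',245,105,410,140,.09,.12)
reg('yb',325,180,360,220,.1,.17)
reg('can',160,150,200,190,.065,.085)
```

```text
pumice 699 0.02951824216289678 ((387.13427734375, 317.4069519042969), (54.50990295410156, 89.19503021240234), 57.77661895751953) [0.38638741 0.31613095 0.02951824]
fork 337 [0.4422 0.0012 0.0355] [ 0.418  -0.0489  0.0311] [0.4858 0.0458 0.041 ] ((451.4519958496094, -0.5314216613769531), (94.4892807006836, 66.48603057861328), 88.07679748535156)
tab 262 [ 0.5682 -0.1645  0.0244] [ 0.5405 -0.1956  0.0191] [ 0.6042 -0.1399  0.0299] ((573.1062622070312, -164.97903442382812), (58.895626068115234, 53.29814147949219), 74.98700714111328)
knob 53 [ 0.5797 -0.1097  0.0714] [ 0.571  -0.1186  0.0616] [ 0.59   -0.1007  0.0779] ((580.1021118164062, -110.34717559814453), (17.694101333618164, 18.287559509277344), 45.60701370239258)
park 249 [ 0.4215 -0.2806  0.0382] [ 0.3964 -0.3075  0.0321] [ 0.447  -0.2561  0.044 ] ((422.2871398925781, -282.61376953125), (45.36379623413086, 44.77384567260742), 75.51060485839844)
pinhead 36 [ 0.4222 -0.2811  0.075 ] [ 0.4146 -0.2885  0.0668] [ 0.429  -0.2741  0.0794] ((421.9371337890625, -281.1160583496094), (13.904946327209473, 14.466795921325684), 84.0220947265625)
box 475 [0.6524 0.0617 0.0661] [0.5468 0.0131 0.06  ] [0.7107 0.1235 0.0745] ((632.443115234375, 68.095703125), (72.35040283203125, 160.71206665039062), 73.96647644042969)
pipe 2029 [ 0.7128 -0.0071  0.1077] [ 0.696  -0.2149  0.0901] [0.7349 0.2009 0.1177] ((716.871337890625, -7.0497283935546875), (415.67938232421875, 37.095703125), 89.2948989868164)
yb 340 [ 0.5118 -0.0299  0.1279] [ 0.492  -0.0548  0.1002] [ 0.5426 -0.0051  0.1627] ((515.9246215820312, -30.558780670166016), (49.83626937866211, 48.54853820800781), 40.806339263916016)
can 423 [0.6153 0.3888 0.0739] [0.5861 0.3599 0.065 ] [0.6443 0.4196 0.0823] ((615.6712036132812, 389.4869079589844), (58.32365036010742, 58.894859313964844), 4.1972551345825195)
```

View pics/topA.png

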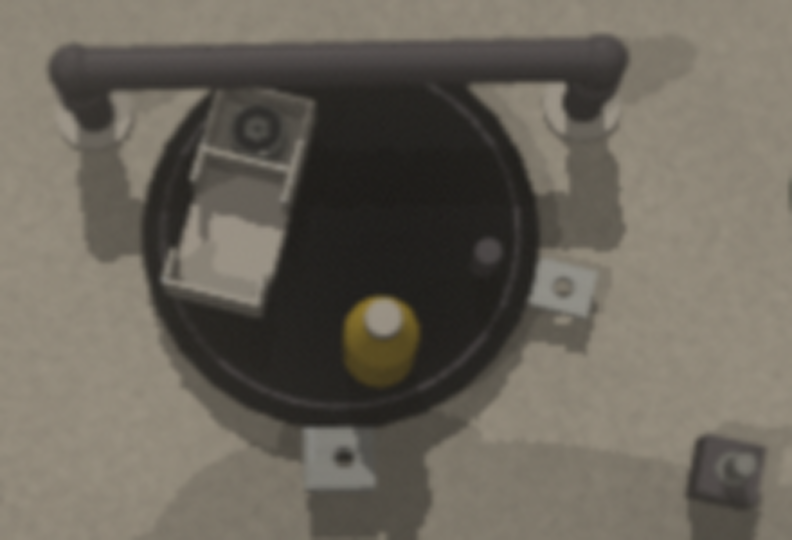

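View pics/topB.png

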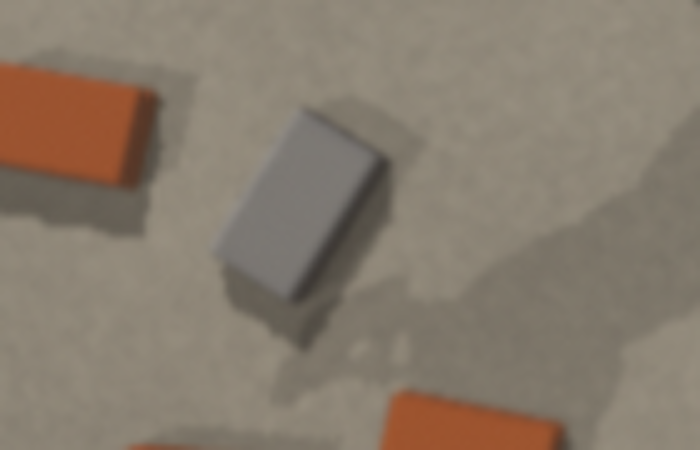

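Run:
```python
from h import *
c=load('top0');im=c['image']
def px(x,y): return (x+.5)/3.6-.5+235,(y+.5)/3.6-.5+105
F=onz(c,*px(344,456),.034)[:2];T=onz(c,*px(564,286),.022)[:2];K=onz(c,*px(488,250),.073)[:2]
print('F',F,'T',T,'K',K,'T-K',np.linalg.norm(T-K))
A1=K-(T-K)/np.linalg.norm(T-K)*110e-3; print('axis from TK',A1, np.linalg.norm(F-A1))
# disc circle: dark pixels, on z=.028
g=cv2.cvtColor(im,cv2.COLOR_RGB2GRAY)
hull=[]
for (x,y) in [(143,235),(160,300),(200,350),(250,390),(290,412),(420,418),(480,385),(520,330),(537,240),(530,190),(510,140),(480,110)]:
    hull.append(onz(c,*px(x,y),.028)[:2])
H=np.array(hull)
M=np.c_[2*H,np.ones(len(H))];s=np.linalg.lstsq(M,(H**2).sum(1),rcond=None)[0]
print('circle',s[:2],np.sqrt(s[2]+s[0]**2+s[1]**2), (np.linalg.norm(H-s[:2],axis=1)).round(3))
# box rim corners z=.07
for q in [(163,283),(262,314),(315,100),(205,148),(300,170),(190,275)]: print(q,onz(c,*px(*q),.07))
# pipe ends
P=cloud(c)
for z,(u,v) in {'l':(255,125),'r':(403,120)}.items(): print(z,P[v,u],onz(c,u,v,.112))
# pumice corners at z=.03
cs=[]
for (x,y) in [(303,107),(384,158),(293,300),(216,250)]:
    p=onz(c,(x+.5)/5-.5+150,(y+.5)/5-.5+215,.03);cs.append(p[:2]);print(p)
print(np.mean(cs,0))
```

```text
F [ 0.44124995 -0.00347453] T [ 0.56523677 -0.17165006] K [ 0.58166108 -0.11076235] T-K 0.06306402273521367
axis from TK [ 0.61030933 -0.0045584 ] 0.16906284758713924
circle [ 0.60801487 -0.01016586] 0.14453733920724446 [0.152 0.147 0.139 0.137 0.14  0.148 0.15  0.147 0.143 0.143 0.145 0.141]
(163, 283) [0.56525895 0.12263935 0.07      ]
(262, 314) [0.54037745 0.05207978 0.07      ]
(315, 100) [0.69966615 0.01000466 0.07      ]
(205, 148) [0.66545849 0.09122345 0.07      ]
(300, 170) [0.64647828 0.02233157 0.07      ]
(190, 275) [0.57054876 0.10318297 0.07      ]
l [0.71017497 0.18069357 0.11183669] [0.71011107 0.18066483 0.112     ]
r [ 0.71030953 -0.19671688  0.11440487] [ 0.71125314 -0.19719239  0.112     ]
[0.43811633 0.3123455  0.03      ]
[0.41020254 0.26895851 0.03      ]
[0.33790244 0.31555442 0.03      ]
[0.3645442 0.3566568 0.03     ]
[0.38769138 0.31337881]
```

```bash
python3 - <<'E'
from h import *
A=np.array([.612,-.004])
for t in ('top0','scene0'):
    c=load(t);P=cloud(c).reshape(-1,3);I=c['image'].reshape(-1,3)
    for th in (74.3,):
        a=np.radians(th);R=np.array([[np.cos(a),np.sin(a)],[-np.sin(a),np.cos(a)]])
        q=(P[:,:2]-A)@R.T*1000
        m=(q[:,0]>15)&(q[:,0]<135)&(q[:,1]>-110)&(q[:,1]<110)
        r=m&(P[:,2]>.064)&(P[:,2]<.0745)
        x,y=q[r].T
        print(t,'rim n',r.sum(),np.percentile(x,[1,5,50,95,99]).round(1),np.percentile(y,[1,5,50,95,99]).round(1))
        for nm,v,s in (('x',x,(30,125)),('y',y,(-100,90))):
            h,e=np.histogram(v,np.arange(s[0],s[1],4));print(nm,[(int(b),int(k)) for b,k in zip(e,h)])
        f=m&(P[:,2]>.0295)&(P[:,2]<.036)&(I.mean(1)>70)
        print('floor',f.sum(),np.percentile(q[f],[2,50,98],axis=0).round(1).tolist())
    k=(np.abs(q)<250).all(1)
    def show(n,cond): print(n,cond.sum(),np.percentile(P[cond],[2,50,98],axis=0).round(4).tolist())
    show('knob',k&(np.hypot(*(P[:,:2]-[.582,-.111]).T)<.03)&(P[:,2]>.05)&(P[:,2]<.08))
    show('pipe',k&(P[:,0]>.67)&(P[:,0]<.77)&(P[:,2]>.105)&(P[:,2]<.12)&(abs(P[:,1])<.15))
    show('forktop',(np.abs(P[:,:2]-[.441,-.004]).max(1)<.04)&(P[:,2]>.033)&(P[:,2]<.04)&(I.mean(1)>90))
E
python3 - <<'E'
import sys;sys.path.insert(0,'.')
import os;os.chdir('.')
from h import *
im=load('scene0')['image'][:,:,::-1]
cv2.imwrite('pics/sA.png',cv2.resize(im[165:315,190:400],None,fx=3.7,fy=3.7,interpolation=cv2.INTER_CUBIC))
E
```

```text
top0 rim n 295 [ 38.6  39.6  71.  110.1 110.8] [-79.6 -77.6 -24.7  78.6  79.5]
x [(30, 0), (34, 0), (38, 53), (42, 19), (46, 8), (50, 11), (54, 10), (58, 15), (62, 8), (66, 20), (70, 13), (74, 13), (78, 12), (82, 9), (86, 8), (90, 9), (94, 4), (98, 8), (102, 5), (106, 52), (110, 18), (114, 0), (118, 0)]
y [(-100, 0), (-96, 0), (-92, 0), (-88, 0), (-84, 2), (-80, 29), (-76, 4), (-72, 5), (-68, 9), (-64, 9), (-60, 5), (-56, 11), (-52, 14), (-48, 11), (-44, 9), (-40, 3), (-36, 9), (-32, 5), (-28, 28), (-24, 33), (-20, 4), (-16, 7), (-12, 4), (-8, 7), (-4, 6), (0, 1), (4, 0), (8, 0), (12, 0), (16, 0), (20, 0), (24, 0), (28, 0), (32, 0), (36, 0), (40, 0), (44, 0), (48, 0), (52, 5), (56, 5), (60, 4), (64, 5), (68, 4), (72, 14), (76, 41), (80, 2), (84, 0)]
floor 807 [[41.5, -72.1], [77.0, 18.0], [110.2, 64.9]]
knob 59 [[0.5712, -0.1184, 0.0524], [0.579, -0.1098, 0.0719], [0.5898, -0.101, 0.0772]]
pipe 1098 [[0.7028, -0.1441, 0.1054], [0.7147, -0.0009, 0.11], [0.7294, 0.1429, 0.1153]]
forktop 243 [[0.4183, -0.0207, 0.0334], [0.4345, 0.0055, 0.0357], [0.4607, 0.0259, 0.0393]]
scene0 rim n 271
[... 375 characters left out ...]
), (-68, 0), (-64, 1), (-60, 2), (-56, 5), (-52, 4), (-48, 8), (-44, 12), (-40, 10), (-36, 3), (-32, 30), (-28, 50), (-24, 10), (-20, 4), (-16, 7), (-12, 4), (-8, 7), (-4, 3), (0, 0), (4, 0), (8, 0), (12, 0), (16, 0), (20, 0), (24, 0), (28, 0), (32, 0), (36, 0), (40, 0), (44, 0), (48, 5), (52, 5), (56, 4), (60, 4), (64, 4), (68, 12), (72, 56), (76, 17), (80, 0), (84, 0)]
floor 722 [[34.6, -83.2], [76.0, 35.0], [113.8, 75.9]]
knob 80 [[0.5745, -0.1206, 0.0522], [0.5878, -0.1107, 0.072], [0.5925, -0.1028, 0.0766]]
pipe 1386 [[0.7068, -0.1437, 0.1054], [0.7223, -0.0003, 0.1107], [0.7334, 0.1436, 0.1151]]
forktop 157 [[0.4193, -0.0194, 0.0335], [0.4365, 0.0076, 0.0364], [0.4636, 0.0241, 0.0393]]
```

View pics/sA.png

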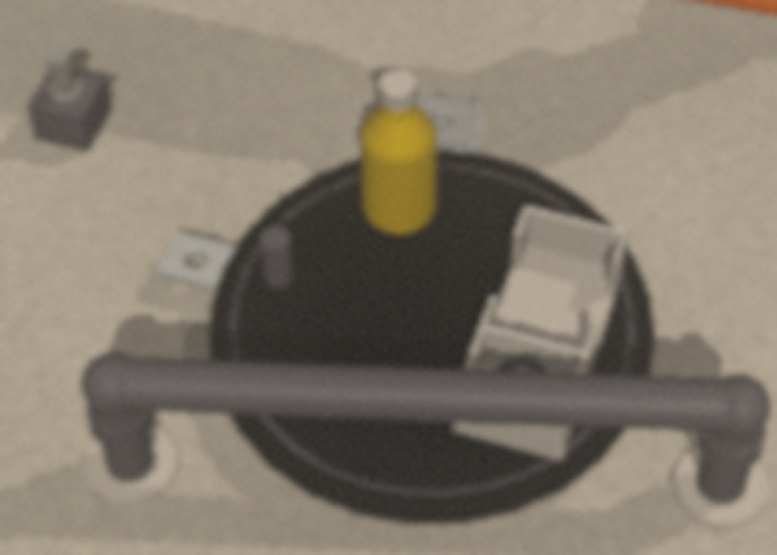

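```bash
cat >> h.py <<'E'
def plan(x,y,z,yaw=None):
    """shift left, in tool axes after the turn, for a tool-x heading of yaw deg (mod 180)"""
    s=bot.get_obs(); R=Rotation.from_quat(s['tool_rot']).as_matrix()
    cur=np.degrees(np.arctan2(R[1,0],R[0,0])); 
    t=0 if yaw is None else -((yaw-cur+90)%180-90)
    R2=R@Rotation.from_euler('z',t,degrees=True).as_matrix()
    d=R2.T@(np.array([x,y,z])-s['eef_pos'])
    print('t',round(s['clock'],2),'pos',s['eef_pos'].round(4),'yaw',cur.round(2),'tilt',np.degrees(np.arccos(-R[2,2])).round(2),'j6',s['joint_pos'][5].round(2),'F',s['ft_force'].round(1),'w',s['grip_width'].round(4))
    print('TURN',round(t,2),'SHIFT mm after',(d*1000).round(1))
E
python3 -c "
from h import *
plan(.387,.316,.13,58)"
```

```text
Traceback (most recent call last):
  File "h.py", line 29, in plan
    print('t',round(s['clock'],2),'pos',s['eef_pos'].round(4),'yaw',cur.round(2),'tilt',np.degrees(np.arccos(-R[2,2])).round(2),'j6',s['joint_pos'][5].round(2),'F',s['ft_force'].round(1),'w',s['grip_width'].round(4))
                                                                                                                                                                                               ^^^^^^^^^^^^^^^^^^^^^
AttributeError: 'float' object has no attribute 'round'
```

```bash
sed -i "s/s\['grip_width'\].round(4)/round(float(s['grip_width']),4)/" h.py
python3 -c "
from h import *
plan(.387,.316,.13,58)"
```

```text
t 0.1 pos [0.181  0.4655 0.2415] yaw 68.75 tilt 0.11 j6 1.57 F [-0.4 -0.1 -0.6] w 0.0855
TURN 10.75 SHIFT mm after [-17.4 253.9 111.6]
```

Request:
send_rows --increments '[[[0,0,0,5.4],[0,0,0,5.4],[-0.003,0.042,0.018,0],[-0.003,0.042,0.018,0],[-0.003,0.042,0.018,0],[-0.003,0.042,0.018,0],[-0.003,0.042,0.018,0],[-0.003,0.042,0.018,0]]]' --hand -1

```text
clock: 0.9
eef_pos: [0.3867, 0.3152, 0.1293]
tool_rot: [0.873, 0.487, -0.0, -0.001]
ft_force: [-0.0, 1.5, -1.1]
grip_width: 0.0851
```

```bash
python3 -c "
from h import *
plan(.387,.316,.013,58)"
```

```text
t 0.9 pos [0.3867 0.3152 0.1293] yaw 58.29 tilt 0.09 j6 1.24 F [-0.   1.5 -1.1] w 0.0851
TURN 0.29 SHIFT mm after [  0.8   0.  116.3]
```

Request:
send_rows --increments '[[[0.001,0,0.03,0.3],[0,0,0.03,0],[0,0,0.03,0],[0,0,0.015,0],[0,0,0.008,0],[0,0,0.003,0],[0,0,0,0],[0,0,0,0]]]'

```text
clock: 1.7
eef_pos: [0.3908, 0.309, 0.0055]
tool_rot: [0.878, 0.479, -0.003, 0.0]
ft_force: [0.4, -0.1, 0.2]
grip_width: 0.0855
```

Request:
send_rows --increments '[[[0,0,0,0],[0,0,0,0],[0,0,0,0],[0,0,0,0],[0,0,0,0],[0,0,0,0],[0,0,0,0],[0,0,0,0]]]' --hand 1

```text
clock: 2.5
eef_pos: [0.3926, 0.311, 0.0087]
tool_rot: [0.878, 0.479, 0.0, -0.0]
ft_force: [1.1, -1.8, -1.7]
grip_width: 0.0545
```

```bash
python3 -c "
from h import *
plan(.6064,.0757,.16,74.3)"
```

```text
t 2.5 pos [0.3926 0.311  0.0087] yaw 57.28 tilt 0.04 j6 1.24 F [ 1.1 -1.8 -1.7] w 0.0545
TURN -17.02 SHIFT mm after [-168.6  269.5 -151.4]
```

Request:
send_rows --increments '[[[0,0,-0.02,0],[0,0,-0.04,0],[0,0,-0.04,0],[0,0,-0.03,0],[0,0,-0.02,-4],[0,0,0,-4],[0,0,0,-4],[0,0,0,-4]]]'

```text
clock: 3.3
eef_pos: [0.3911, 0.3097, 0.1633]
tool_rot: [0.799, 0.601, -0.002, 0.0]
ft_force: [0.6, -0.3, -1.4]
grip_width: 0.054
```

```bash
python3 -c "
from h import *
plan(.6064,.0757,.16,74.3)
c=shot('scene','s1');d=shot('top','t1')
im=np.vstack([cv2.resize(c['image'][90:240,340:540],None,fx=2,fy=2),cv2.resize(d['image'][200:330,140:340],None,fx=2,fy=2)])
cv2.imwrite('pics/x1.png',im[:,:,::-1])
"
```

```text
t 3.3 pos [0.3911 0.3097 0.1633] yaw 73.88 tilt 0.25 j6 0.95 F [ 0.6 -0.3 -1.4] w 0.054
TURN -0.42 SHIFT mm after [-167.   270.6    3.1]
```

View pics/x1.png

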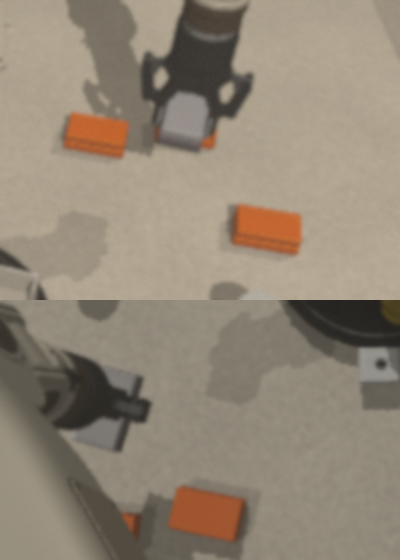

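```bash
python3 -c "
from h import *
A=np.array([.3911,.3097,.1633]);
R=Rotation.from_quat([.799,.601,-.002,0]).as_matrix()
for t in('t1','s1'):
    c=load(t);P=cloud(c).reshape(-1,3);I=c['image'].reshape(-1,3).astype(int)
    q=(P-A)@R*1000
    m=(abs(q[:,0])<45)&(abs(q[:,1])<70)&(q[:,2]>-40)&(q[:,2]<15)
    m&=(I.mean(1)>75)
    print(t,m.sum(),np.percentile(q[m],[1,3,50,97,99],axis=0).round(1).tolist())
c=load('t1')
for x,y in [(142,376),(105,365),(77,443),(125,452)]:
    p=onz(c,140+x/2,200+(y-300)/2,.1845);print(((p-A)@R*1000).round(1))
"
```

```text
t1 439 [[-29.0, -52.1, -25.1], [-28.6, -50.7, -24.1], [-11.8, -28.9, -21.1], [18.4, 35.2, 2.2], [22.5, 36.4, 4.1]]
s1 689 [[-39.1, -37.9, -33.2], [-32.2, -34.3, -27.2], [0.9, 11.9, -21.3], [35.1, 38.7, 2.7], [40.0, 39.7, 5.6]]
[-34.5  35.9 -21.2]
[ 10.3  37.1 -21.3]
[ 14.4 -54.4 -21.1]
[-41.1 -49.9 -20.9]
```

```bash
python3 -c "
from h import *
plan(.6134,.0737,.13,74.3)"
```

```text
t 3.4 pos [0.3909 0.3095 0.1628] yaw 73.7 tilt 0.31 j6 0.95 F [ 0.1 -1.  -1.4] w 0.0536
TURN -0.6 SHIFT mm after [-166.6  278.1   32.7]
```

Request:
send_rows --increments '[[[-0.022,0.037,0,-0.6],[-0.024,0.04,0,0],[-0.024,0.04,0,0],[-0.024,0.04,0,0],[-0.024,0.04,0,0],[-0.024,0.04,0,0],[-0.018,0.03,0.015,0],[-0.006,0.01,0.015,0]]]'

```text
clock: 4.2
eef_pos: [0.6191, 0.068, 0.1306]
tool_rot: [0.799, 0.602, -0.002, 0.0]
ft_force: [-0.9, 0.1, -1.6]
grip_width: 0.054
```

```bash
python3 -c "
from h import *
plan(.6134,.0737,.13,74.3)"
```

```text
t 4.2 pos [0.6191 0.068  0.1306] yaw 74.02 tilt 0.21 j6 0.39 F [-0.9  0.1 -1.6] w 0.054
TURN -0.28 SHIFT mm after [ 4.  -7.   0.6]
```

Request:
send_rows --increments '[[[0.003,-0.006,0,-0.3],[0,0,0,0],[0,0,0,0],[0,0,0,0],[0,0,0,0],[0,0,0,0],[0,0,0,0],[0,0,0,0]]]'

```text
clock: 5.0
eef_pos: [0.6102, 0.0762, 0.1288]
tool_rot: [0.796, 0.605, -0.004, -0.002]
ft_force: [-0.9, -0.3, -0.7]
grip_width: 0.0539
```

```bash
python3 -c "
from h import *
plan(.6134,.0737,.1,74.3)
c=shot('scene','s2');d=shot('top','t2')
im=np.hstack([cv2.resize(c['image'][165:305,240:390],None,fx=2.6,fy=2.6),cv2.resize(d['image'][100:240,240:390],None,fx=2.6,fy=2.6)])
cv2.imwrite('pics/x2.png',im[:,:,::-1])
"
```

```text
t 5.0 pos [0.6102 0.0762 0.1288] yaw 74.41 tilt 0.52 j6 0.4 F [-0.9 -0.3 -0.7] w 0.0539
TURN 0.11 SHIFT mm after [-1.4  4.  28.8]
```

View pics/x2.png

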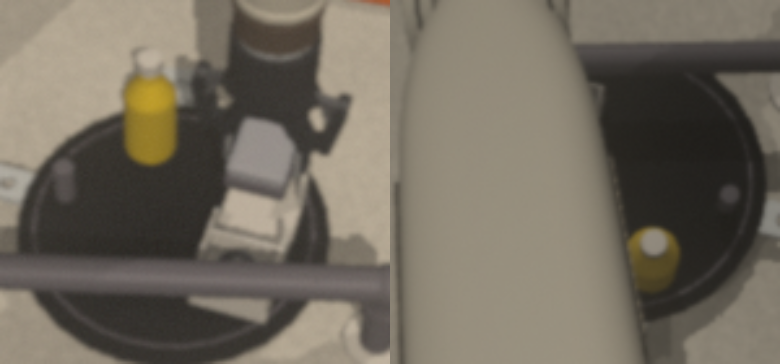

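```bash
python3 -c "
from h import *
c=load('s2');P=cloud(c).reshape(-1,3);I=c['image'].reshape(-1,3).astype(int)
G=np.array([.6064,.0757]);a=np.radians(74.3);R=np.array([[np.cos(a),np.sin(a)],[-np.sin(a),np.cos(a)]])
q=(P[:,:2]-G)@R.T*1000
m=(abs(q)<70).all(1)&(P[:,2]>.113)&(P[:,2]<.16)&(I.mean(1)>75)
print(m.sum(),np.percentile(q[m],[1,3,50,97,99],axis=0).round(1).tolist(),np.percentile(P[m,2],[2,98]))
r=(abs(q)<70).all(1)&(P[:,2]>.064)&(P[:,2]<.0745)&(q[:,1]<-20)
print(r.sum(),np.percentile(q[r],[1,3,50,97,99],axis=0).round(1).tolist())
e=m&(P[:,2]<.142)
print(e.sum(),np.percentile(q[e],[2,10,50,90,97],axis=0).round(1).tolist())
"
```

```text
692 [[-31.0, -42.4], [-26.7, -42.0], [1.6, -19.8], [33.2, 14.9], [38.3, 18.4]] [0.12441586 0.15469471]
141 [[-36.3, -69.5], [-35.8, -68.7], [-3.9, -54.1], [34.9, -31.8], [35.2, -30.7]]
155 [[-30.4, -43.5], [-19.1, -42.0], [8.1, -39.7], [31.6, -13.5], [36.8, -9.3]]
```

Request:
send_rows --increments '[[[-0.001,0.003,0.008,0.1],[0,0,0.01,0],[0,0,0.01,0],[0,0,0.008,0],[0,0,0.005,0],[0,0,0.003,0],[0,0,0,0],[0,0,0,0]]]'

```text
clock: 5.9
eef_pos: [0.6115, 0.0733, 0.0785]
tool_rot: [0.797, 0.603, -0.006, -0.003]
ft_force: [0.0, 0.7, -0.6]
grip_width: 0.0543
```

```bash
python3 -c "
from h import *
plan(.6134,.0737,.0415,74.3)"
```

```text
t 5.9 pos [0.6115 0.0733 0.0785] yaw 74.23 tilt 0.74 j6 0.39 F [ 0.   0.7 -0.6] w 0.0543
TURN -0.07 SHIFT mm after [ 1.1  2.2 37. ]
```

Request:
send_rows --increments '[[[0.001,0.002,0,0],[0,0,0.006,0],[0,0,0.007,0],[0,0,0.007,0],[0,0,0.006,0],[0,0,0.003,0],[0,0,0.001,0],[0,0,0,0]]]'

```text
clock: 6.7
eef_pos: [0.614, 0.0738, 0.0465]
tool_rot: [0.797, 0.603, -0.005, -0.003]
ft_force: [-1.1, -0.3, -1.1]
grip_width: 0.0538
```

```bash
python3 -c "
from h import *
plan(.6134,.0737,.0415,74.3)"
```

```text
t 6.7 pos [0.614  0.0738 0.0465] yaw 74.24 tilt 0.66 j6 0.4 F [-1.1 -0.3 -1.1] w 0.0538
TURN -0.06 SHIFT mm after [-0.3 -0.5  5. ]
```

Request:
send_rows --increments '[[[0,0,0.002,0],[0,0,0.001,0],[0,0,0.001,0],[0,0,0,0],[0,0,0,0],[0,0,0,0],[0,0,0,0],[0,0,0,0]]]'

```text
clock: 7.5
eef_pos: [0.6148, 0.0739, 0.0433]
tool_rot: [0.797, 0.603, -0.004, -0.002]
ft_force: [-0.2, -0.1, -0.5]
grip_width: 0.054
```

```bash
python3 -c "
from h import *
plan(.6134,.0737,.0415,74.3)"
```

```text
t 7.5 pos [0.6148 0.0739 0.0433] yaw 74.24 tilt 0.54 j6 0.4 F [-0.2 -0.1 -0.5] w 0.054
TURN -0.06 SHIFT mm after [-0.6 -1.3  1.8]
```

Request:
send_rows --increments '[[[0,0,0,0],[0,0,0,0],[0,0,0,0],[0,0,0,0],[0,0,0,0],[0,0,-0.01,0],[0,0,-0.03,0],[0,0,-0.04,0]]]' --hand -1

```text
clock: 8.3
eef_pos: [0.6114, 0.0736, 0.1206]
tool_rot: [0.797, 0.603, -0.009, -0.005]
ft_force: [1.1, -0.3, -0.1]
grip_width: 0.0856
```

```bash
python3 -c "
from h import *
plan(.55,-.2,.2,0)
c=shot('scene','s3');cv2.imwrite('pics/x3.png',cv2.resize(c['image'][165:305,240:390],None,fx=4,fy=4)[:,:,::-1])
"
```

```text
t 8.3 pos [0.6114 0.0736 0.1206] yaw 74.24 tilt 1.23 j6 0.4 F [ 1.1 -0.3 -0.1] w 0.0856
TURN 74.24 SHIFT mm after [-63.1 273.8 -77.2]
```

View pics/x3.png

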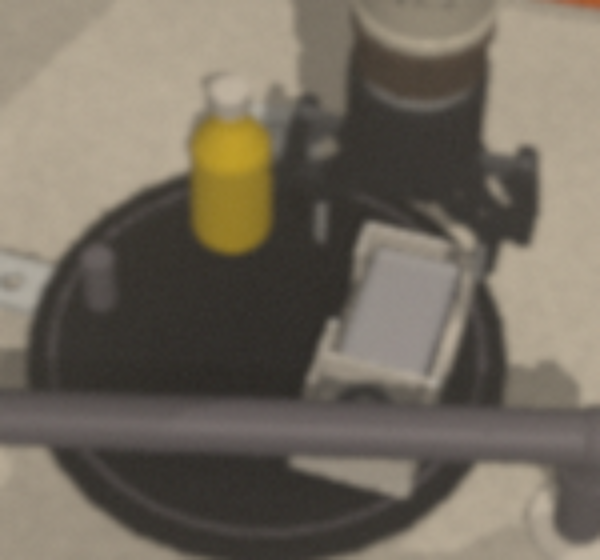

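The case lies in the box, flat and in the gap. Next is the knob.

Request:
send_rows --increments '[[[0,0,-0.03,0],[-0.02,0,-0.03,0],[-0.04,0.006,0,0],[-0.04,0.006,0,0],[-0.04,0.006,0,0],[-0.03,0.003,0,0],[-0.01,0,0,0],[0,0,0,0]]]'

```text
clock: 9.15
eef_pos: [0.592, -0.1092, 0.2045]
tool_rot: [0.796, 0.605, 0.004, 0.005]
ft_force: [-0.5, -0.0, -1.3]
grip_width: 0.0856
```

```bash
python3 -c "
from h import *
plan(.582,-.1105,.1,74.3)
c=shot('scene','s4');cv2.imwrite('pics/x4.png',cv2.resize(c['image'][145:305,190:390],None,fx=4,fy=3.7)[:,:,::-1])
P=cloud(c).reshape(-1,3);I=c['image'].reshape(-1,3).astype(int)
G=np.array([.6064,.0757]);a=np.radians(74.3);R=np.array([[np.cos(a),np.sin(a)],[-np.sin(a),np.cos(a)]])
q=(P[:,:2]-G)@R.T*1000
m=(abs(q)<60).all(1)&(P[:,2]>.055)&(P[:,2]<.066)&(I.max(1)-I.min(1)<16)
print(m.sum(),np.median(P[m,2]),np.percentile(q[m],[1,5,50,95,99],axis=0).round(1).tolist())
"
```

```text
t 9.15 pos [ 0.592  -0.1092  0.2045] yaw 74.49 tilt 0.75 j6 0.09 F [-0.5 -0.  -1.3] w 0.0856
TURN 0.19 SHIFT mm after [ -4.  -10.6 104.4]
597 0.06237363070743529 [[-25.9, -54.0], [-23.5, -40.6], [0.8, -4.4], [24.4, 35.5], [26.4, 39.1]]
```

View pics/x4.png

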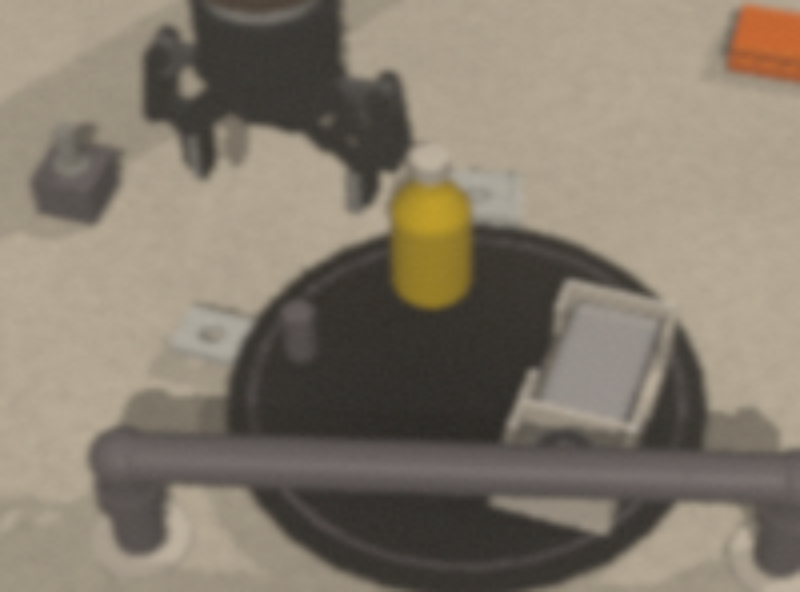

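Request:
send_rows --increments '[[[-0.003,-0.008,0.01,0],[0,-0.001,0.02,0],[0,0,0.025,0],[0,0,0.02,0],[0,0,0.01,0],[0,0,0.005,0],[0,0,0,0],[0,0,0,0]]]'

```text
clock: 10.0
eef_pos: [0.5882, -0.0981, 0.1147]
tool_rot: [0.791, 0.611, 0.008, 0.006]
ft_force: [-0.7, -0.6, -0.1]
grip_width: 0.0855
```

```bash
python3 -c "
from h import *
plan(.582,-.1105,.052,74.3)"
```

```text
t 10.0 pos [ 0.5882 -0.0981  0.1147] yaw 75.35 tilt 1.13 j6 0.09 F [-0.7 -0.6 -0.1] w 0.0855
TURN 1.05 SHIFT mm after [-14.   -3.8  62.6]
```

Request:
send_rows --increments '[[[-0.007,-0.002,0,1],[-0.006,-0.002,0.005,0],[0,0,0.012,0],[0,0,0.012,0],[0,0,0.008,0],[0,0,0.004,0],[0,0,0,0],[0,0,0,0]]]'

```text
clock: 10.8
eef_pos: [0.5822, -0.1115, 0.0717]
tool_rot: [0.798, 0.603, 0.009, 0.007]
ft_force: [-0.3, 0.3, -0.1]
grip_width: 0.0856
```

```bash
python3 -c "
from h import *
plan(.582,-.1105,.052,74.3)"
```

```text
t 10.8 pos [ 0.5822 -0.1115  0.0717] yaw 74.19 tilt 1.3 j6 0.08 F [-0.3  0.3 -0.1] w 0.0856
TURN -0.11 SHIFT mm after [ 0.8 -0.9 19.7]
```

Request:
send_rows --increments '[[[0,-0.001,0.006,0],[0,0,0.007,0],[0,0,0.005,0],[0,0,0.001,0],[0,0,0,0],[0,0,0,0],[0,0,0,0],[0,0,0,0]]]'

```text
clock: 11.6
eef_pos: [0.5826, -0.111, 0.052]
tool_rot: [0.797, 0.603, 0.01, 0.008]
ft_force: [-0.3, -0.3, -0.1]
grip_width: 0.0858
```

```bash
python3 -c "
from h import *
plan(.582,-.1105,.052,74.3)
c=shot('scene','s5');cv2.imwrite('pics/x5.png',cv2.resize(c['image'][145:305,190:390],None,fx=4,fy=3.7)[:,:,::-1])
"
```

```text
t 11.6 pos [ 0.5826 -0.111   0.052 ] yaw 74.22 tilt 1.41 j6 0.09 F [-0.3 -0.3 -0.1] w 0.0858
TURN -0.08 SHIFT mm after [ 0.4 -0.7 -0. ]
```

View pics/x5.png

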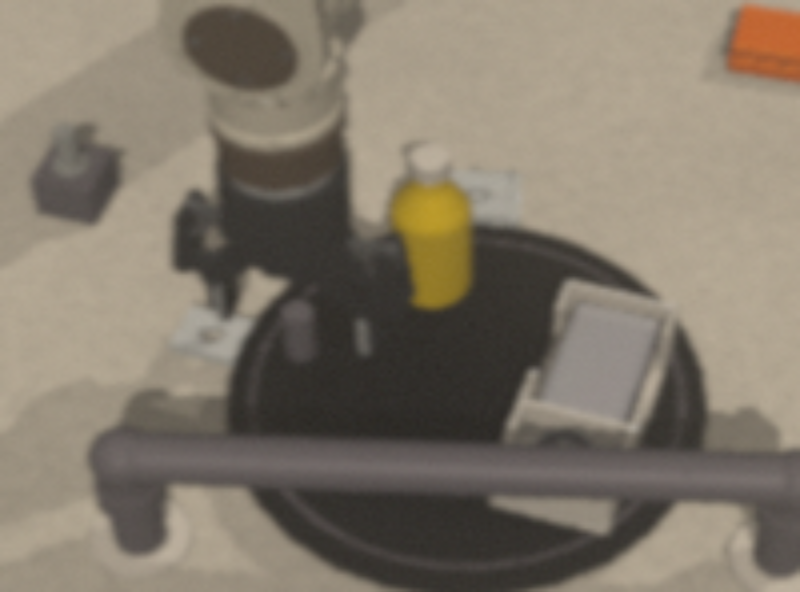

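Request:
send_rows --increments '[[[0,0,0,0],[0,0,0,0],[0,0,0,0],[0,0,0,0],[0,0,0,0],[0,0,0,0],[0,0,0,0],[0,0,0,0]]]' --hand 1

```text
clock: 12.45
eef_pos: [0.5832, -0.1108, 0.0527]
tool_rot: [0.797, 0.603, 0.01, 0.008]
ft_force: [0.2, 0.4, -0.2]
grip_width: 0.0183
```

```bash
python3 -c "
from h import *
plan(.582,-.1105,.052,74.3)"
```

```text
t 12.45 pos [ 0.5832 -0.1108  0.0527] yaw 74.25 tilt 1.49 j6 0.08 F [ 0.2  0.4 -0.2] w 0.0183
TURN -0.05 SHIFT mm after [ 0.  -1.2  0.7]
```

Request:
send_rows --increments '[[[0,-0.004,0,2],[0,-0.006,0,3],[0.0003,-0.008,0,4],[0.0004,-0.0095,0,5],[0.0004,-0.0095,0,5],[0.0004,-0.0095,0,5],[0.0003,-0.008,0,4],[0,-0.006,0,3]]]'

```text
clock: 13.25
eef_pos: [0.5318, -0.0791, 0.0527]
tool_rot: [0.933, 0.36, 0.013, 0.007]
ft_force: [2.3, 1.5, -1.5]
grip_width: 0.0185
```

```bash
cat >> h.py <<'E'
def arc(A=(.612,-.004)):
    s=bot.get_obs(); p=s['eef_pos'][:2]-np.array(A); R=Rotation.from_quat(s['tool_rot']).as_matrix()
    print('table deg~',(np.degrees(np.arctan2(p[1],p[0]))%360-180).round(2),'r',np.hypot(*p).round(4),'z',s['eef_pos'][2].round(4),'yaw',np.degrees(np.arctan2(R[1,0],R[0,0])).round(2),'tilt',np.degrees(np.arccos(-R[2,2])).round(2),'F',s['ft_force'].round(1),s['ft_torque'].round(2),'w',round(s['grip_width'],4),'t',s['clock'])
E
python3 -c "
from h import *
arc()"
```

```text
table deg~ 43.13 r 0.1099 z 0.0527 yaw 42.26 tilt 1.64 F [ 2.3  1.5 -1.5] [-0.24  0.22  0.05] w 0.0185 t 13.25
```

Request:
send_rows --increments '[[[0,-0.006,0,3],[0.0002,-0.008,0,4],[0.0004,-0.0095,0,5],[0.0004,-0.0095,0,5],[0.0004,-0.0095,0,5],[0.0003,-0.008,0,4],[0,-0.006,0,3],[0,-0.004,0,2]]]'

```text
clock: 14.05
eef_pos: [0.5048, -0.0244, 0.0528]
tool_rot: [0.996, 0.089, 0.014, 0.007]
ft_force: [2.7, -0.4, -0.8]
grip_width: 0.0184
```

```bash
python3 -c "
from h import *
arc()
c=shot('scene','s6');cv2.imwrite('pics/x6.png',cv2.resize(c['image'][145:305,190:390],None,fx=4,fy=3.7)[:,:,::-1])"
```

```text
table deg~ 10.78 r 0.1091 z 0.0528 yaw 10.21 tilt 1.8 F [ 2.7 -0.4 -0.8] [-0.36  0.72  0.12] w 0.0184 t 14.05
```

View pics/x6.png

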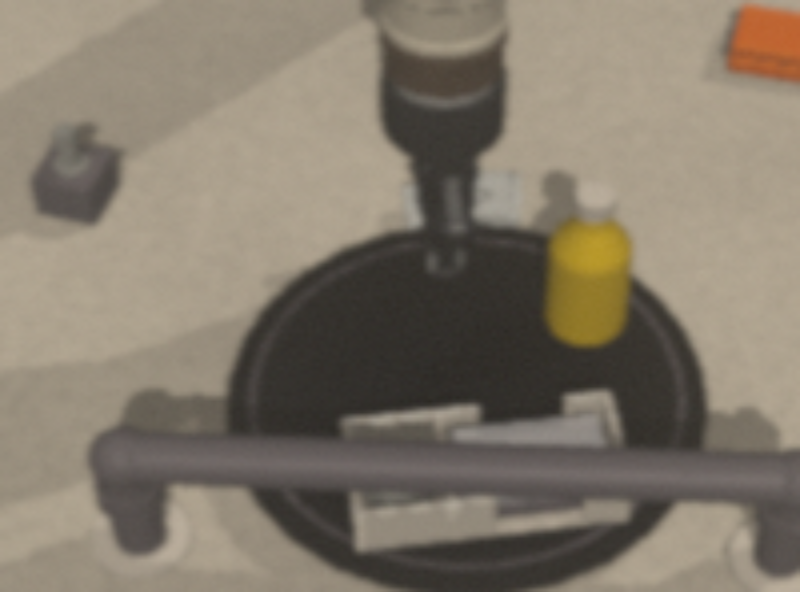

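The box passes under the pipe cleanly and the bottle is still upright. I'll close the last 11° slowly.

Request:
send_rows --increments '[[[0,-0.004,0,2],[0,-0.004,0,2],[0,-0.004,0,2],[0,-0.003,0,1.5],[0,-0.003,0,1],[0,-0.003,0,1],[0,-0.003,0,0.5],[0,-0.003,0,0]]]'

```text
clock: 14.9
eef_pos: [0.5031, -0.0043, 0.0527]
tool_rot: [1.0, -0.003, 0.014, 0.014]
ft_force: [3.1, -11.9, 0.5]
grip_width: 0.0186
```

```bash
python3 -c "
from h import *
arc()"
```

```text
table deg~ 0.14 r 0.1089 z 0.0527 yaw -0.3 tilt 2.32 F [  3.1 -11.9   0.5] [-2.14  0.81 -0.02] w 0.0186 t 14.9
```

Request:
send_rows --increments '[[[0,-0.003,0,0],[0,-0.003,0,0],[0,-0.003,0,0],[0,-0.002,0,0],[0,0,0,0],[0,0,0,0],[0,0,0,0],[0,0,0,0]]]'

```text
clock: 15.7
eef_pos: [0.5031, -0.0045, 0.0528]
tool_rot: [1.0, -0.008, 0.014, 0.025]
ft_force: [1.2, -2.9, 0.4]
grip_width: 0.0184
```

Request:
send_rows --increments '[[[0,0,0,0],[0,0,0,0],[0,0,0,0],[0,0,0,0],[0,0,0,0],[0,0,0,0],[0,0,0,0],[0,0,0,0]]]' --hand -1

```text
clock: 16.5
eef_pos: [0.503, -0.0031, 0.0527]
tool_rot: [1.0, -0.007, 0.014, 0.024]
ft_force: [-0.5, -0.4, 0.3]
grip_width: 0.0856
```

```bash
python3 -c "
from h import *
arc()"
```

```text
table deg~ -0.47 r 0.109 z 0.0527 yaw -0.8 tilt 3.24 F [-0.5 -0.4  0.3] [ 0.07  0.03 -0.01] w 0.0856 t 16.5
```

Request:
send_rows --increments '[[[0,0,-0.02,0],[0,0,-0.04,0],[0,0,-0.04,0],[0,0,-0.03,0],[0,0.03,-0.01,0],[0,0.04,0,0],[0,0.04,0,0],[0,0.02,0,0]]]'

```text
clock: 17.3
eef_pos: [0.4975, -0.1271, 0.2051]
tool_rot: [1.0, -0.003, 0.015, 0.025]
ft_force: [0.1, 0.7, 0.5]
grip_width: 0.0853
```

```bash
python3 -c "
from h import *
plan(.422,-.281,.13,0)
d=shot('top','t7');im=d['image'];cv2.imwrite('pics/x7.png',np.vstack([cv2.resize(im[105:255,235:455],None,fx=3.6,fy=3.6,interpolation=cv2.INTER_CUBIC)])[:,:,::-1])
"
```

```text
t 17.3 pos [ 0.4975 -0.1271  0.2051] yaw -0.32 tilt 3.3 j6 1.35 F [0.1 0.7 0.5] w 0.0853
TURN -0.32 SHIFT mm after [-77.6 150.1  80.4]
```

View pics/x7.png

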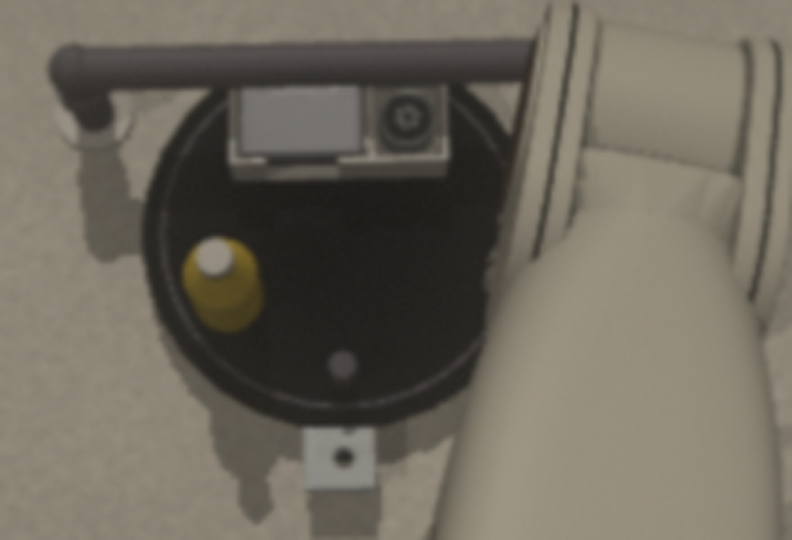

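```bash
python3 - <<'E'
from h import *
def px(x,y): return (x+.5)/3.6-.5+235,(y+.5)/3.6-.5+105
c=load('t7');g=cv2.cvtColor(c['image'],cv2.COLOR_RGB2GRAY).astype(float)
print('knob cam',onz(c,*px(342,365),.073))
def dark(c,u,v,r,z):
    g=cv2.cvtColor(c['image'],cv2.COLOR_RGB2GRAY).astype(float)
    w=g[v-r:v+r+1,u-r:u+r+1];t=np.clip(np.percentile(w,70)-w-25,0,None)
    yy,xx=np.mgrid[v-r:v+r+1,u-r:u+r+1];print(w.astype(int))
    cu,cv=(t*xx).sum()/t.sum(),(t*yy).sum()/t.sum();print('px',cu,cv,'->',onz(c,cu,cv,z)[:2])
dark(c,330,231,4,.036)
c0=load('top0')
im=c0['image'][220:255,420:460];cv2.imwrite('pics/p0.png',cv2.resize(im,None,fx=12,fy=12,interpolation=cv2.INTER_CUBIC)[:,:,::-1])
s=load('scene0');im=s['image'][172:212,190:230];cv2.imwrite('pics/p1.png',cv2.resize(im,None,fx=12,fy=12,interpolation=cv2.INTER_CUBIC)[:,:,::-1])
s=load('s4');im=s['image'][180:215,290:340];cv2.imwrite('pics/p2.png',cv2.resize(im,None,fx=10,fy=10,interpolation=cv2.INTER_CUBIC)[:,:,::-1])
E
python3 -c "
import cv2,numpy as np
a=cv2.imread('pics/p0.png');b=cv2.imread('pics/p1.png');print(a.shape,b.shape)
b=b[:,:320] if 0 else b
o=np.zeros((480,960,3),np.uint8);o[:420,:480]=a;o[:,480:]=b;cv2.imwrite('pics/p01.png',cv2.resize(o,(800,400)))"
```

```text
knob cam [ 0.50123132 -0.00379737  0.073     ]
[[139 140 139 139 140 139 139 140 139]
 [138 137 133 130 128 130 133 136 137]
 [136 131 117 100  95 102 117 130 135]
 [133 121  95  72  64  72  92 117 130]
 [132 109  77  54  47  49  70 105 127]
 [132 108  75  55  51  51  69 105 129]
 [135 122  96  77  71  74  90 118 133]
 [140 133 117 100  93  97 112 130 137]
 [140 139 134 128 124 127 132 138 139]]
px 330.090799031477 231.4951573849879 -> [ 0.4405299  -0.00317875]
(420, 480, 3) (480, 480, 3)
```

View pics/p01.png

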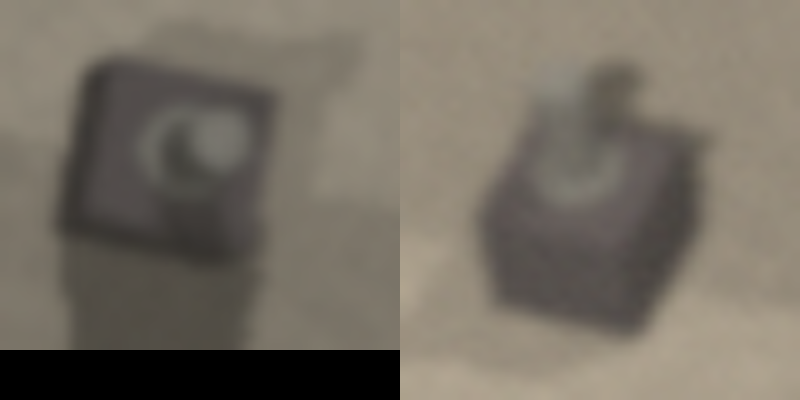

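Run:
```python
from h import *
c=load('top0')
print('head',onz(c,441.7,233.5,.076),'flange',onz(c,438.0,234.6,.042))
s=load('scene0')
# scene flange centre approx (577,172)->, head top (565,75)
f=lambda x,y:(190+(x-400)/10-.46,172+y/10-.46)
print('scene head',onz(s,*f(563,78),.076),'flange',onz(s,*f(577,180),.042))
plan(.423,-.281,.13,0)
```

```text
head [ 0.42249197 -0.28203589  0.076     ] flange [ 0.42344845 -0.2814746   0.042     ]
scene head [ 0.42230135 -0.28046847  0.076     ] flange [ 0.42821141 -0.28079034  0.042     ]
t 17.35 pos [ 0.4975 -0.1292  0.2052] yaw -0.46 tilt 3.4 j6 1.35 F [ 0.3 -1.9  0.3] w 0.0852
TURN -0.46 SHIFT mm after [-76.7 147.9  80.7]
```

Request:
send_rows --increments '[[[0,0,0,-8],[0,0,0,-8],[0,0,0,-8],[0,0,0,-8],[0,0,0,-8],[0,0,0,-8],[0,0,0,-8],[0,0,0,-8]]]'

```text
clock: 18.15
eef_pos: [0.4962, -0.1296, 0.2042]
tool_rot: [0.839, 0.543, -0.002, 0.028]
ft_force: [-0.6, 0.6, 0.2]
grip_width: 0.0854
```

```bash
python3 -c "
from h import *
plan(.4235,-.2813,.14,90)"
```

```text
t 18.15 pos [ 0.4962 -0.1296  0.2042] yaw 65.78 tilt 3.26 j6 0.19 F [-0.6  0.6  0.2] w 0.0854
TURN -24.22 SHIFT mm after [-148.3  -74.6   69.8]
```

Request:
send_rows --increments '[[[0,0,0,-8],[0,0,0,-8],[0,0,0,-8],[-0.034,-0.017,0.01,0],[-0.034,-0.017,0.01,0],[-0.034,-0.017,0.01,0],[-0.034,-0.017,0.01,0],[-0.012,-0.006,0.01,0]]]'

```text
clock: 18.95
eef_pos: [0.4274, -0.2812, 0.159]
tool_rot: [0.697, 0.717, -0.007, 0.028]
ft_force: [-0.5, -0.1, 0.3]
grip_width: 0.0855
```

Request:
send_rows --increments '[[[0,0,0,0],[0,0,0,0],[0,0,0,0],[0,0,0,0],[0,0,0,0],[0,0,0,0],[0,0,0,0],[0,0,0,0]]]'

```text
clock: 19.75
eef_pos: [0.4287, -0.2782, 0.1595]
tool_rot: [0.696, 0.718, -0.006, 0.028]
ft_force: [0.0, 0.1, -0.0]
grip_width: 0.0853
```

```bash
python3 -c "
from h import *
plan(.4235,-.2813,.1,90)
s=bot.get_obs();print(Rotation.from_quat(s['tool_rot']).as_matrix()[:,2],s['joint_pos'].round(3))"
```

```text
t 19.75 pos [ 0.4287 -0.2782  0.1595] yaw 91.73 tilt 3.29 j6 -0.59 F [ 0.   0.1 -0. ] w 0.0853
TURN 1.73 SHIFT mm after [-0.2 -7.1 59.4]
[ 0.03149831 -0.04801244 -0.99834997] [-0.562  0.276 -0.173  1.07  -0.024 -0.594]
```

Request:
send_rows --increments '[[[0,-0.004,0,1.7],[0,-0.002,0.01,0],[0,0,0.015,0],[0,0,0.015,0],[0,0,0.01,0],[0,0,0.005,0],[0,0,0,0],[0,0,0,0]]]'

```text
clock: 20.55
eef_pos: [0.4226, -0.2812, 0.1003]
tool_rot: [0.708, 0.706, -0.006, 0.028]
ft_force: [0.7, 0.3, 0.3]
grip_width: 0.0852
```

```bash
python3 -c "
from h import *
plan(.4238,-.2817,.058,90)"
```

```text
t 20.55 pos [ 0.4226 -0.2812  0.1003] yaw 89.78 tilt 3.24 j6 -0.57 F [0.7 0.3 0.3] w 0.0852
TURN -0.22 SHIFT mm after [ 1.5 -0.1 42.3]
```

Request:
send_rows --increments '[[[0.0015,0,0.005,0],[0,0,0.01,0],[0,0,0.01,0],[0,0,0.008,0],[0,0,0.005,0],[0,0,0.003,0],[0,0,0,0],[0,0,0,0]]]'

```text
clock: 21.35
eef_pos: [0.4248, -0.2821, 0.0565]
tool_rot: [0.708, 0.706, -0.006, 0.029]
ft_force: [-0.2, -0.2, -0.3]
grip_width: 0.0855
```

```bash
python3 -c "
from h import *
plan(.4238,-.2817,.058,90)
c=shot('scene','s8');im=c['image'][150:220,170:260];cv2.imwrite('pics/x8.png',cv2.resize(im,None,fx=7,fy=7,interpolation=cv2.INTER_CUBIC)[:,:,::-1])"
```

```text
t 21.35 pos [ 0.4248 -0.2821  0.0565] yaw 89.78 tilt 3.34 j6 -0.57 F [-0.2 -0.2 -0.3] w 0.0855
TURN -0.22 SHIFT mm after [ 0.3 -0.9 -1.6]
```

View pics/x8.png

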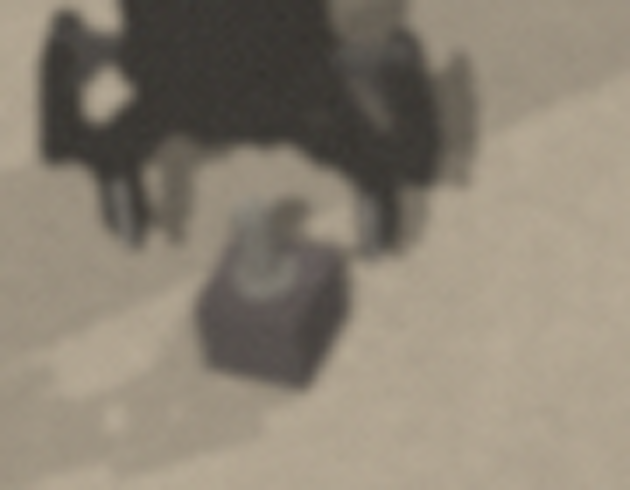

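Request:
send_rows --increments '[[[0,-0.001,-0.001,0],[0,0,0,0],[0,0,0,0],[0,0,0,0],[0,0,0,0],[0,0,0,0],[0,0,0,0],[0,0,0,0]]]' --hand 1

```text
clock: 22.2
eef_pos: [0.4246, -0.2823, 0.0593]
tool_rot: [0.708, 0.706, -0.005, 0.03]
ft_force: [0.4, 0.0, 0.8]
grip_width: 0.0142
```

```bash
python3 -c "
from h import *
plan(.4238,-.2817,.058,90)"
```

```text
t 22.2 pos [ 0.4246 -0.2823  0.0593] yaw 89.78 tilt 3.48 j6 -0.57 F [0.4 0.  0.8] w 0.0142
TURN -0.22 SHIFT mm after [ 0.6 -0.9  1.3]
```

Request:
send_rows --increments '[[[0,0,-0.006,0],[0,0,-0.01,0],[0,0,-0.015,0],[0,0,-0.02,0],[0,0,-0.02,0],[0,0,-0.01,0],[0,0,0,0],[0,0,0,0]]]'

```text
clock: 23.0
eef_pos: [0.4215, -0.278, 0.1456]
tool_rot: [0.708, 0.706, -0.005, 0.03]
ft_force: [0.1, -0.3, -0.6]
grip_width: 0.0145
```

```bash
python3 -c "
from h import *
plan(.441,-.0032,.12,90)
c=shot('scene','s9');im=c['image'][130:220,170:260];cv2.imwrite('pics/x9.png',cv2.resize(im,None,fx=6.5,fy=6.5,interpolation=cv2.INTER_CUBIC)[:,:,::-1])"
```

```text
t 23.0 pos [ 0.4215 -0.278   0.1456] yaw 89.78 tilt 3.5 j6 -0.57 F [ 0.1 -0.3 -0.6] w 0.0145
TURN -0.22 SHIFT mm after [275.8  19.1  12.6]
```

View pics/x9.png

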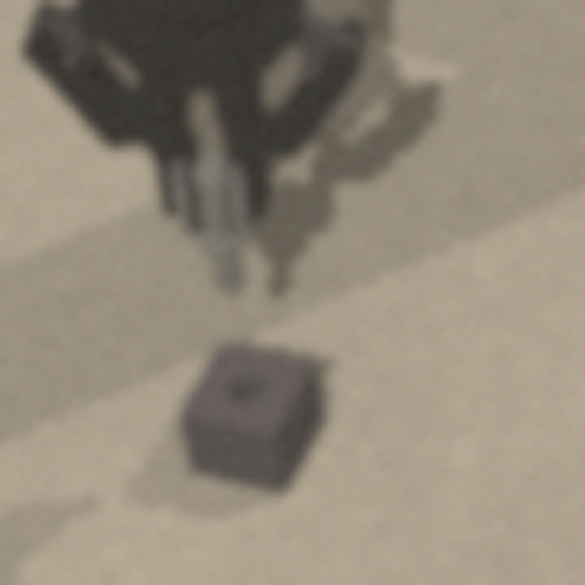

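Request:
send_rows --increments '[[[0.03,-0.002,0,0],[0.04,-0.003,0,0],[0.045,-0.003,0,0],[0.045,-0.003,0,0],[0.045,-0.003,0,0],[0.035,-0.002,0,0],[0.02,-0.001,0,0],[0.008,0,0,0]]]'

```text
clock: 23.85
eef_pos: [0.4015, -0.003, 0.1236]
tool_rot: [0.71, 0.704, -0.009, 0.026]
ft_force: [-0.6, -0.7, -0.7]
grip_width: 0.0138
```

```bash
python3 -c "
from h import *
plan(.4395,-.0005,.12,90)"
```

```text
t 23.85 pos [ 0.4015 -0.003   0.1236] yaw 89.45 tilt 3.12 j6 0.04 F [-0.6 -0.7 -0.7] w 0.0138
TURN -0.55 SHIFT mm after [ 2.7 37.9  4.4]
```

Request:
send_rows --increments '[[[0.002,0.01,-0.002,-0.5],[0,0.015,-0.002,0],[0,0.01,0,0],[0,0.002,0,0],[0,0,0,0],[0,0,0,0],[0,0,0,0],[0,0,0,0]]]'

```text
clock: 24.65
eef_pos: [0.44, -0.0042, 0.1264]
tool_rot: [0.708, 0.706, -0.011, 0.025]
ft_force: [-0.4, -0.1, -1.7]
grip_width: 0.0143
```

```bash
python3 -c "
from h import *
plan(.4395,-.0005,.12,90)
s=bot.get_obs();print(Rotation.from_quat(s['tool_rot']).as_matrix()[:,2])
c=shot('scene','s10');im=c['image'][130:220,270:360];cv2.imwrite('pics/x10.png',cv2.resize(im,None,fx=6.5,fy=6.5,interpolation=cv2.INTER_CUBIC)[:,:,::-1])
d=shot('top','t10');im=d['image'][180:270,280:380];cv2.imwrite('pics/x10t.png',cv2.resize(im,None,fx=5,fy=5,interpolation=cv2.INTER_CUBIC)[:,:,::-1])"
```

```text
t 24.65 pos [ 0.44   -0.0042  0.1264] yaw 89.82 tilt 3.13 j6 0.03 F [-0.4 -0.1 -1.7] w 0.0143
TURN -0.18 SHIFT mm after [ 4.  -0.6  6.2]
[ 0.01946553 -0.05096436 -0.99851075]
```

View pics/x10.png

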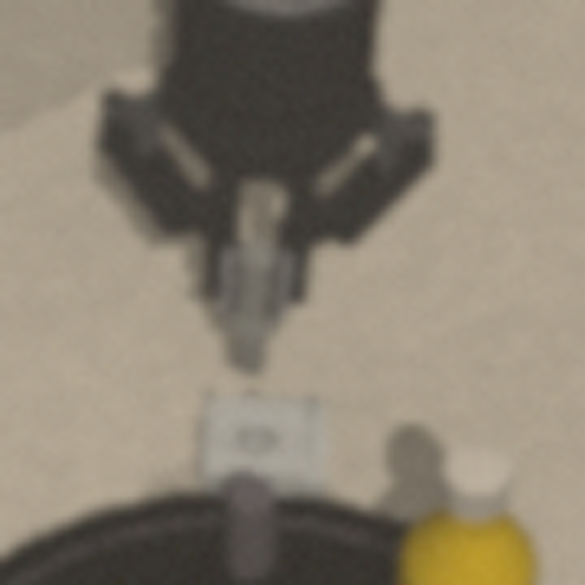

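View pics/x10t.png

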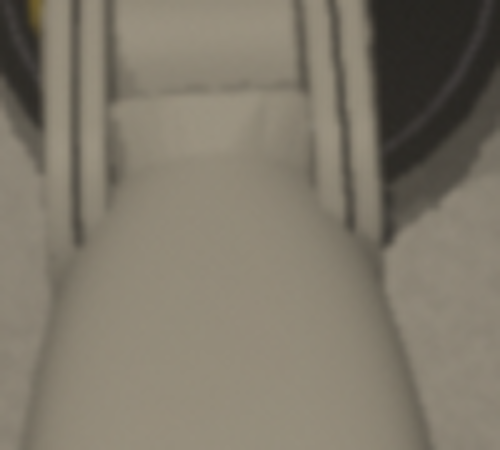

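```bash
python3 -c "
from h import *
c=load('s10');f=lambda x,y:(270+(x+.5)/6.5-.5,130+(y+.5)/6.5-.5)
print('tip',onz(c,*f(247,368),.0732),'hole',onz(c,*f(257,438),.036))
print('head/flange ref',onz(c,*f(254,300),.1264-.0533+.040))
"
```

```text
tip [ 0.43614831 -0.00720002  0.0732    ] hole [ 0.44113654 -0.00276689  0.036     ]
head/flange ref [ 0.43616183 -0.00454684  0.1131    ]
```

Request:
send_rows --increments '[[[0.003,0.002,0,0],[0.001,0,0.005,0],[0.0004,0,0.008,0],[0.0004,0,0.008,0],[0.0003,0,0.005,0],[0,0,0.002,0],[0,0,0,0],[0,0,0,0]]]'

```text
clock: 25.55
eef_pos: [0.4418, 0.0002, 0.095]
tool_rot: [0.707, 0.706, -0.012, 0.024]
ft_force: [0.6, 0.7, -1.0]
grip_width: 0.0143
```

```bash
python3 -c "
from h import *
plan(.4422,-.0004,.091,90)
s=bot.get_obs();print(Rotation.from_quat(s['tool_rot']).as_matrix()[:,2])
c=shot('scene','s11');im=c['image'][140:220,270:360];cv2.imwrite('pics/x11.png',cv2.resize(im,None,fx=7.5,fy=7.5,interpolation=cv2.INTER_CUBIC)[:,:,::-1])
"
```

```text
t 25.55 pos [4.418e-01 2.000e-04 9.500e-02] yaw 89.89 tilt 3.1 j6 0.04 F [ 0.6  0.7 -1. ] w 0.0143
TURN -0.11 SHIFT mm after [-0.4  0.4  4.1]
[ 0.01783837 -0.05096037 -0.99854135]
```

View pics/x11.png

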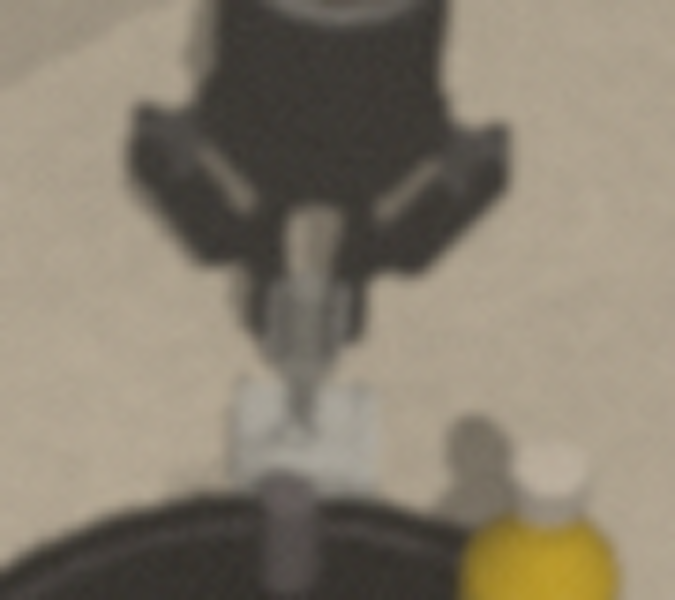

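Request:
send_rows --increments '[[[0,0,0.003,0],[0.0002,0,0.003,0],[0.0002,0,0.003,0],[0.0002,0,0.003,0],[0.0002,0,0.003,0],[0,0,0,0],[0,0,0,0],[0,0,0,0]]]'

```text
clock: 26.4
eef_pos: [0.4426, 0.0002, 0.0793]
tool_rot: [0.707, 0.706, -0.011, 0.025]
ft_force: [0.0, -0.8, -1.3]
grip_width: 0.0141
```

```bash
python3 -c "
from h import *
plan(.4422,-.0004,.056,90)"
```

```text
t 26.4 pos [4.426e-01 2.000e-04 7.930e-02] yaw 89.87 tilt 3.13 j6 0.04 F [ 0.  -0.8 -1.3] w 0.0141
TURN -0.13 SHIFT mm after [ 0.6 -0.9 23.3]
```

Request:
send_rows --increments '[[[0,-0.0005,0.003,0],[0.0001,0,0.003,0],[0.0001,0,0.003,0],[0.0001,0,0.003,0],[0.0001,0,0.003,0],[0.0001,0,0.002,0],[0,0,0.001,0],[0,0,0,0]]]'

```text
clock: 27.2
eef_pos: [0.4425, -0.0004, 0.0597]
tool_rot: [0.707, 0.706, -0.011, 0.025]
ft_force: [-0.4, 0.3, 0.0]
grip_width: 0.0143
```

```bash
python3 -c "
from h import *
plan(.4422,-.0004,.0565,90)"
```

```text
t 27.2 pos [ 4.425e-01 -4.000e-04  5.970e-02] yaw 89.86 tilt 3.15 j6 0.03 F [-0.4  0.3  0. ] w 0.0143
TURN -0.14 SHIFT mm after [ 0.2 -0.3  3.2]
```

Request:
send_rows --increments '[[[0,0,0.002,0],[0,0,0.001,0],[0,0,0.001,0],[0,0,0.001,0],[0,0,0,0],[0,0,0,0],[0,0,0,0],[0,0,0,0]]]'

```text
clock: 28.0
eef_pos: [0.4427, -0.0006, 0.0588]
tool_rot: [0.707, 0.706, -0.01, 0.026]
ft_force: [-0.6, -0.9, 1.3]
grip_width: 0.0141
```

```bash
python3 -c "
from h import *
plan(.4422,-.0004,.0565,90)"
```

```text
t 28.0 pos [ 0.4427 -0.0006  0.0588] yaw 89.88 tilt 3.19 j6 0.03 F [-0.6 -0.9  1.3] w 0.0141
TURN -0.12 SHIFT mm after [ 0.3 -0.6  2.3]
```

Request:
send_rows --increments '[[[0,0,0,0],[0,0,0,0],[0,0,0,0],[0,0,0,0],[0,0,0,0],[0,0,0,0],[0,0,0,0],[0,0,0,0]]]' --hand -1

```text
clock: 28.8
eef_pos: [0.444, -0.0004, 0.0586]
tool_rot: [0.707, 0.706, -0.01, 0.026]
ft_force: [-0.2, -0.3, 1.0]
grip_width: 0.0853
```

Request:
send_rows --increments '[[[0,0,-0.01,0],[0,0,-0.02,0],[0,0,-0.04,0],[0,0,-0.04,0],[0,0,-0.04,0],[-0.04,-0.01,-0.02,0],[-0.045,-0.015,0,0],[-0.045,-0.015,0,0]]]'

```text
clock: 29.6
eef_pos: [0.4007, -0.1204, 0.2464]
tool_rot: [0.702, 0.711, -0.009, 0.028]
ft_force: [1.2, -0.4, 1.1]
grip_width: 0.0854
```

Request:
send_rows --increments '[[[-0.045,-0.01,0,0],[-0.045,-0.01,0,0],[-0.045,-0.01,0,0],[-0.045,-0.01,0,0],[-0.02,0,0,0],[0,0,0,0],[0,0,0,0],[0,0,0,0]]]'

```text
clock: 30.4
eef_pos: [0.3578, -0.3317, 0.2644]
tool_rot: [0.705, 0.709, -0.008, 0.034]
ft_force: [0.2, -1.4, -0.2]
grip_width: 0.0858
```

```bash
python3 -c "
from h import *
c=shot('scene','s12');d=shot('top','t12')
a=cv2.resize(c['image'][140:300,200:390],None,fx=3,fy=3,interpolation=cv2.INTER_CUBIC)
cv2.imwrite('pics/x12.png',a[:,:,::-1])
cv2.imwrite('pics/x12t.png',cv2.resize(d['image'][105:255,235:455],None,fx=3.6,fy=3.6,interpolation=cv2.INTER_CUBIC)[:,:,::-1])
P=cloud(d);Z=P[...,2];m=np.zeros(Z.shape,bool);m[215:250,315:350]=1
h=m&(Z>.055)&(Z<.1);print('head',h.sum(),np.percentile(P[h],[5,50,95],axis=0).round(4).tolist())
P=cloud(d)
bx=(P[...,0]>.64)&(P[...,0]<.70)&(P[...,1]>-.02)&(P[...,1]<.1)&(Z>.055)&(Z<.066)
print('case',bx.sum(),np.median(Z[bx]),np.percentile(P[bx],[2,98],axis=0).round(4).tolist())
o=bot.get_obs();print(o['clock'],o['eef_pos'],o['ft_force'].round(1))
"
```

```text
head 31 [[0.4272, -0.009, 0.0702], [0.4339, -0.0027, 0.0753], [0.4397, 0.0036, 0.0788]]
case 476 0.06161377649063027 [[0.6524, -0.0181, 0.0567], [0.6992, 0.0643, 0.0653]]
30.5 [ 0.35798503 -0.33136158  0.26434308] [-0.1  0.5 -0.3]
```

View pics/x12.png

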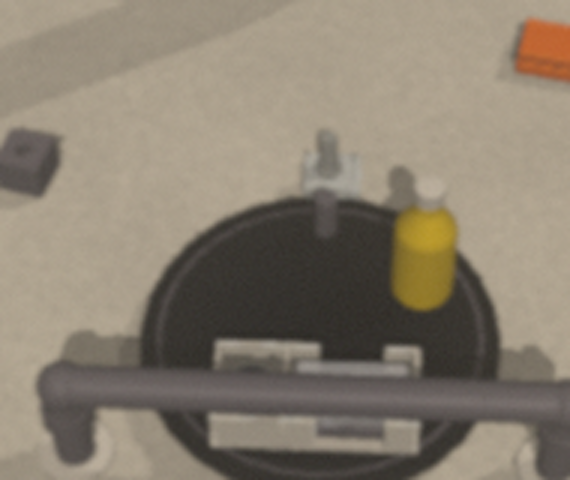

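View pics/x12t.png

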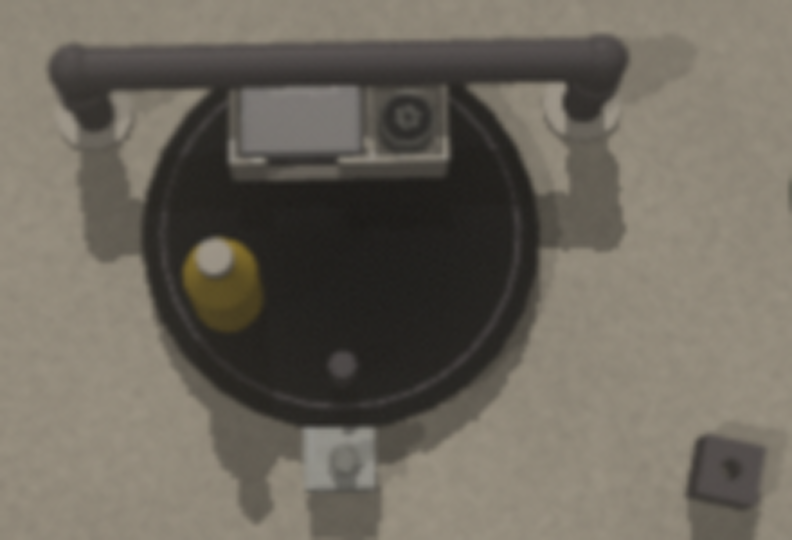

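Run:
```python
from h import *
d=load('t12');c=load('s12')
px=lambda x,y:((x+.5)/3.6-.5+235,(y+.5)/3.6-.5+105)
print(onz(d,*px(345,456),.074))
a=d['image'][215:245,315:345];b=c['image'][175:215,290:330]
a=cv2.resize(a,(400,400),interpolation=cv2.INTER_CUBIC);b=cv2.resize(b,(400,400),interpolation=cv2.INTER_CUBIC)
cv2.imwrite('pics/x13.png',np.hstack([a,b])[:,:,::-1])
for n,q in(('t',d),('s',c)):
    P=cloud(q).reshape(-1,3)
    m=(np.abs(P[:,:2]-[.441,-.003]).max(1)<.03)
    for lo,hi in((.033,.038),(.038,.044),(.044,.06),(.06,.07),(.07,.08)):
        k=m&(P[:,2]>lo)&(P[:,2]<hi); print(n,lo,k.sum(),P[k].mean(0).round(4),P[k].min(0).round(4)[:2],P[k].max(0).round(4)[:2])
```

```text
[ 0.43657603 -0.00394395  0.074     ]
t 0.033 218 [0.4389 0.0021 0.0357] [ 0.4178 -0.0244] [0.4681 0.0262]
t 0.038 69 [ 4.408e-01 -3.000e-04  3.990e-02] [ 0.4183 -0.0239] [0.4607 0.0258]
t 0.044 8 [ 0.4426 -0.003   0.0464] [ 0.4277 -0.0108] [0.4487 0.0049]
t 0.06 1 [0.4358 0.0048 0.068 ] [0.4358 0.0048] [0.4358 0.0048]
t 0.07 28 [ 0.4331 -0.0033  0.0757] [ 0.4271 -0.0102] [0.4398 0.0025]
s 0.033 139 [0.4443 0.0007 0.0358] [ 0.4189 -0.0255] [0.4644 0.0242]
s 0.038 61 [ 0.4449 -0.0007  0.0401] [ 0.4212 -0.0253] [0.4644 0.0241]
s 0.044 28 [ 0.4436 -0.0046  0.0509] [ 0.4365 -0.0139] [0.451  0.0025]
s 0.06 18 [ 0.4416 -0.0043  0.0645] [ 0.4355 -0.0114] [0.4452 0.0022]
s 0.07 28 [ 0.437  -0.0043  0.075 ] [ 0.4278 -0.0115] [0.4449 0.002 ]
```

View pics/x13.png

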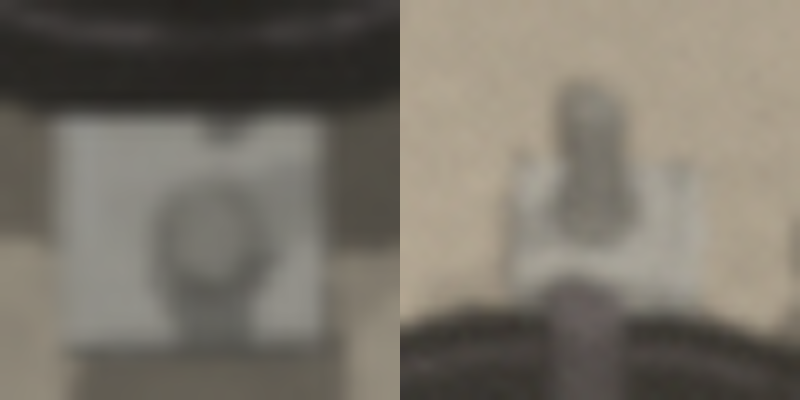

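The pin is down, but its head leans about 5 mm toward the robot. I'll seat it with a gentle press from above using closed fingers.

```bash
python3 -c "
from h import *
plan(.443,-.0015,.14,90)"
```

```text
t 30.5 pos [ 0.358  -0.3314  0.2643] yaw 90.3 tilt 3.98 j6 -0.74 F [-0.1  0.5 -0.3] w 0.0853
TURN 0.3 SHIFT mm after [336.6  81.1 107.9]
```

Request:
send_rows --increments '[[[0.035,0.008,0,0.3],[0.045,0.011,0.01,0],[0.045,0.011,0.015,0],[0.045,0.011,0.015,0],[0.045,0.011,0.015,0],[0.045,0.011,0.01,0],[0.035,0.008,0,0],[0.02,0.004,0,0]]]' --hand 1

```text
clock: 31.3
eef_pos: [0.4363, -0.006, 0.1827]
tool_rot: [0.704, 0.709, -0.006, 0.037]
ft_force: [-0.2, -0.0, 0.0]
grip_width: -0.0
```

```bash
python3 -c "
from h import *
plan(.443,-.0015,.11,90)"
```

```text
t 31.3 pos [ 0.4363 -0.006   0.1827] yaw 90.38 tilt 4.35 j6 0.02 F [-0.2 -0.   0. ] w -0.0
TURN 0.38 SHIFT mm after [ 9.   3.5 72.5]
```

Request:
send_rows --increments '[[[0.005,0.003,0.005,0.4],[0.003,0,0.015,0],[0.001,0,0.015,0],[0,0,0.015,0],[0,0,0.012,0],[0,0,0.008,0],[0,0,0,0],[0,0,0,0]]]'

```text
clock: 32.1
eef_pos: [0.4412, 0.0048, 0.1103]
tool_rot: [0.701, 0.712, -0.006, 0.038]
ft_force: [-0.5, 0.5, -0.5]
grip_width: 0.0
```

```bash
python3 -c "
from h import *
plan(.443,-.0015,.085,90)
s=bot.get_obs();print(Rotation.from_quat(s['tool_rot']).as_matrix()[:,2])"
```

```text
t 32.1 pos [0.4412 0.0048 0.1103] yaw 90.78 tilt 4.43 j6 0.04 F [-0.5  0.5 -0.5] w 0.0
TURN 0.78 SHIFT mm after [-4.7  0.6 25.7]
[ 0.0462251  -0.06197564 -0.99700665]
```

Request:
send_rows --increments '[[[-0.003,0.001,0,0.8],[-0.001,0,0.005,0],[0,0,0.005,0],[0,0,0.004,0],[0,0,0.003,0],[0,0,0.002,0],[0,0,0.001,0],[0,0,0.001,0]]]'

```text
clock: 32.9
eef_pos: [0.4448, -0.0012, 0.0898]
tool_rot: [0.707, 0.706, -0.004, 0.04]
ft_force: [-0.7, 0.5, 0.4]
grip_width: 0.0004
```

```bash
python3 -c "
from h import *
plan(.443,-.0015,.085,90)"
```

```text
t 32.9 pos [ 0.4448 -0.0012  0.0898] yaw 89.86 tilt 4.57 j6 0.04 F [-0.7  0.5  0.4] w 0.0004
TURN -0.14 SHIFT mm after [ 0.  -2.1  4.7]
```

Request:
send_rows --increments '[[[0,-0.001,0.001,0],[0,0,0.001,0],[0,0,0.001,0],[0,0,0.001,0],[0,0,0.001,0],[0,0,0.001,0],[0,0,0.001,0],[0,0,0.001,0]]]'

```text
clock: 33.7
eef_pos: [0.451, -0.0011, 0.0871]
tool_rot: [0.707, 0.706, 0.002, 0.045]
ft_force: [0.2, -0.1, 5.8]
grip_width: -0.0002
```

```bash
python3 -c "
from h import *
plan(.443,-.0015,.085,90)"
```

```text
t 33.7 pos [ 0.451  -0.0011  0.0871] yaw 89.84 tilt 5.16 j6 0.04 F [ 0.2 -0.1  5.8] w -0.0002
TURN -0.16 SHIFT mm after [-0.2 -8.2  1.6]
```

Request:
send_rows --increments '[[[0,0,-0.01,0],[0,0,-0.03,0],[0,0,-0.03,0],[-0.03,0,-0.03,0],[-0.045,0,0,0],[-0.045,0,0,0],[-0.045,0,0,0],[-0.04,0,0,0]]]'

```text
clock: 34.5
eef_pos: [0.4429, -0.2013, 0.2065]
tool_rot: [0.702, 0.711, 0.001, 0.044]
ft_force: [0.8, 0.5, -0.6]
grip_width: 0.0001
```

```bash
cat > lk.py <<'E'
import sys
from h import *
t=sys.argv[1]
d=shot('top','t'+t);c=shot('scene','s'+t)
a=d['image'][215:245,315:345];b=c['image'][175:215,290:330]
a=cv2.resize(a,(400,400),interpolation=cv2.INTER_CUBIC);b=cv2.resize(b,(400,400),interpolation=cv2.INTER_CUBIC)
cv2.imwrite('pics/x'+t+'.png',np.hstack([a,b])[:,:,::-1])
for n,q in(('t',d),('s',c)):
    P=cloud(q).reshape(-1,3)
    m=(np.abs(P[:,:2]-[.441,-.003]).max(1)<.03)
    for lo,hi in((.044,.06),(.06,.07),(.07,.08)):
        k=m&(P[:,2]>lo)&(P[:,2]<hi); print(n,lo,k.sum(),P[k].mean(0).round(4),P[k].min(0).round(4)[:2],P[k].max(0).round(4)[:2])
plan(.44,-.0015,.12,90)
E
python3 lk.py 14
```

```text
t 0.044 8 [ 0.4402 -0.      0.0476] [ 0.4308 -0.0131] [0.4484 0.0051]lk.py:12: RuntimeWarning: Mean of empty slice.
  k=m&(P[:,2]>lo)&(P[:,2]<hi); print(n,lo,k.sum(),P[k].mean(0).round(4),P[k].min(0).round(4)[:2],P[k].max(0).round(4)[:2])
  ret = um.true_divide(
Traceback (most recent call last):
  File "lk.py", line 12, in <module>
    k=m&(P[:,2]>lo)&(P[:,2]<hi); print(n,lo,k.sum(),P[k].mean(0).round(4),P[k].min(0).round(4)[:2],P[k].max(0).round(4)[:2])
                                                                          ~~~~~~~~^^^
ValueError: zero-size array to reduction operation minimum which has no identity
```

View pics/x14.png

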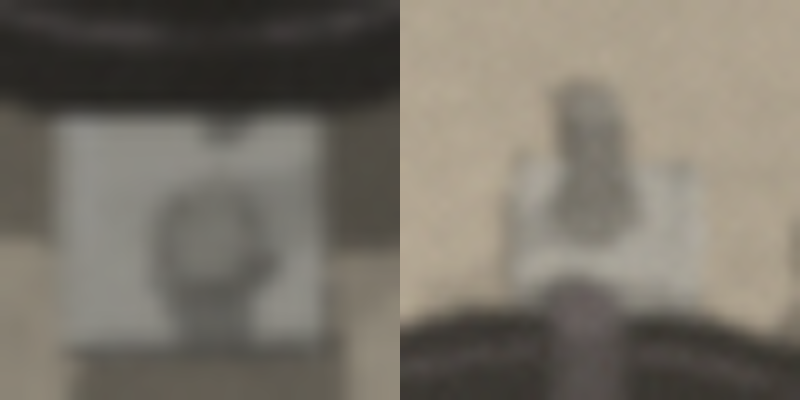

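```bash
python3 -c "
from h import *
plan(.438,.0015,.13,90)"
```

```text
t 34.6 pos [ 0.4433 -0.204   0.2067] yaw 90.22 tilt 5.21 j6 -0.42 F [0.3 0.6 1.2] w 0.0
TURN 0.22 SHIFT mm after [209.9  -9.3  62.9]
```

Request:
send_rows --increments '[[[0.03,-0.002,0,0.2],[0.045,-0.002,0.005,0],[0.045,-0.002,0.015,0],[0.04,-0.001,0.015,0],[0.03,0,0.015,0],[0.012,0,0.01,0],[0,0,0,0],[0,0,0,0]]]'

```text
clock: 35.4
eef_pos: [0.4378, 0.001, 0.1328]
tool_rot: [0.707, 0.706, -0.0, 0.045]
ft_force: [0.5, 0.0, 1.0]
grip_width: 0.0001
```

```bash
python3 -c "
from h import *
plan(.438,-.001,.09,90)"
```

```text
t 35.4 pos [0.4378 0.001  0.1328] yaw 89.76 tilt 5.12 j6 0.05 F [0.5 0.  1. ] w 0.0001
TURN -0.24 SHIFT mm after [ 0.7 -2.5 42.7]
```

Request:
send_rows --increments '[[[0,-0.001,0.006,0],[0.0005,-0.001,0.01,0],[0,0,0.01,0],[0,0,0.008,0],[0,0,0.004,0],[0,0,0.002,0],[0,0,0,0],[0,0,0,0]]]'

```text
clock: 36.2
eef_pos: [0.439, -0.0046, 0.0907]
tool_rot: [0.709, 0.703, -0.0, 0.045]
ft_force: [0.8, -0.1, -0.3]
grip_width: 0.0001
```

```bash
python3 -c "
from h import *
plan(.438,-.001,.09,90)"
```

```text
t 36.2 pos [ 0.439  -0.0046  0.0907] yaw 89.38 tilt 5.21 j6 0.04 F [ 0.8 -0.1 -0.3] w 0.0001
TURN -0.62 SHIFT mm after [ 3.6 -1.   0.4]
```

Request:
send_rows --increments '[[[0.003,0,0,0],[0,0,0.002,0],[0,0,0.003,0],[0,0,0.003,0],[0,0,0.003,0],[0,0,0.003,0],[0,0,0.003,0],[0,0,0.003,0]]]'

```text
clock: 37.0
eef_pos: [0.457, -0.0007, 0.0861]
tool_rot: [0.708, 0.703, 0.015, 0.058]
ft_force: [-2.2, 1.1, 17.5]
grip_width: 0.0003
```

Request:
send_rows --increments '[[[0,0,-0.01,0],[0,0,-0.03,0],[0,0,-0.03,0],[-0.03,0,-0.03,0],[-0.045,0,0,0],[-0.045,0,0,0],[-0.045,0,0,0],[-0.04,0,0,0]]]'

```text
clock: 37.8
eef_pos: [0.4463, -0.2004, 0.206]
tool_rot: [0.703, 0.708, 0.016, 0.061]
ft_force: [0.7, 0.9, 0.6]
grip_width: -0.0002
```

```bash
sed -i 's/print(n,lo,k.sum(),/k.sum() and print(n,lo,k.sum(),/' lk.py; python3 lk.py 15
```

```text
t 0.044 9 [ 0.4369 -0.0025  0.0511] [ 0.4304 -0.0108] [0.4456 0.0048]
t 0.06 4 [ 0.438  -0.0028  0.0635] [ 0.4358 -0.0079] [0.4412 0.0047]
t 0.07 32 [ 0.4439 -0.0021  0.075 ] [ 0.437  -0.0082] [0.4501 0.0046]
s 0.044 20 [ 0.449  -0.0042  0.0514] [ 0.4429 -0.0112] [0.4536 0.0024]
s 0.06 14 [ 0.4508 -0.0043  0.0646] [ 0.4457 -0.0111] [0.4544 0.0023]
s 0.07 28 [ 0.4479 -0.0042  0.0749] [ 0.4404 -0.0113] [0.4549 0.0023]
t 37.9 pos [ 0.4467 -0.2031  0.2061] yaw 89.81 tilt 7.31 j6 -0.42 F [ 0.9  0.5 -0.2] w -0.0
TURN -0.19 SHIFT mm after [206.8 -14.7  71.6]
```

View pics/x15.png

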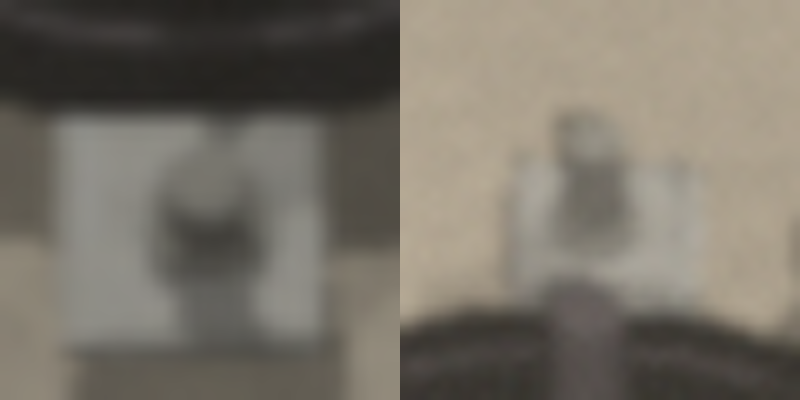

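```bash
python3 -c "
from h import *
plan(.468,-.003,.14,90)"
```

```text
t 37.9 pos [ 0.4467 -0.2031  0.2061] yaw 89.81 tilt 7.31 j6 -0.42 F [ 0.9  0.5 -0.2] w -0.0
TURN -0.19 SHIFT mm after [204.   15.3  54.9]
```

Request:
send_rows --increments '[[[0.03,0.003,0,0],[0.045,0.004,0.005,0],[0.045,0.004,0.015,0],[0.04,0.003,0.015,0],[0.028,0.002,0.015,0],[0.01,0,0.005,0],[0,0,0,0],[0,0,0,0]]]'

```text
clock: 38.7
eef_pos: [0.4698, -0.0031, 0.1392]
tool_rot: [0.707, 0.704, 0.016, 0.062]
ft_force: [0.8, -0.3, 0.4]
grip_width: -0.0001
```

```bash
python3 -c "
from h import *
plan(.472,-.003,.1,90)"
```

```text
t 38.7 pos [ 0.4698 -0.0031  0.1392] yaw 89.49 tilt 7.37 j6 0.04 F [ 0.8 -0.3  0.4] w -0.0001
TURN -0.51 SHIFT mm after [ 2.7 -2.2 39.1]
```

Request:
send_rows --increments '[[[0.002,-0.001,0.005,-0.5],[0.001,-0.001,0.01,0],[0,0,0.01,0],[0,0,0.007,0],[0,0,0.004,0],[0,0,0.002,0],[0,0,0,0],[0,0,0,0]]]'

```text
clock: 39.5
eef_pos: [0.4729, -0.0072, 0.0992]
tool_rot: [0.707, 0.704, 0.015, 0.064]
ft_force: [0.9, -0.1, -0.2]
grip_width: 0.0003
```

```bash
python3 -c "
from h import *
plan(.473,-.003,.066,90)"
```

```text
t 39.5 pos [ 0.4729 -0.0072  0.0992] yaw 89.57 tilt 7.51 j6 0.03 F [ 0.9 -0.1 -0.2] w 0.0003
TURN -0.43 SHIFT mm after [ 6.4 -3.6 32.7]
```

Request:
send_rows --increments '[[[0.003,-0.001,0.003,0],[0.002,-0.001,0.007,0],[0.001,-0.001,0.008,0],[0,-0.0005,0.007,0],[0,0,0.004,0],[0,0,0.002,0],[0,0,0,0],[0,0,0,0]]]'

```text
clock: 40.3
eef_pos: [0.4731, -0.0025, 0.065]
tool_rot: [0.707, 0.705, 0.016, 0.064]
ft_force: [-0.3, -0.2, -0.2]
grip_width: 0.0001
```

```bash
python3 -c "
from h import *
plan(.462,-.003,.066,90)
c=shot('scene','s16');im=c['image'][140:220,270:360];cv2.imwrite('pics/x16.png',cv2.resize(im,None,fx=7.5,fy=7.5,interpolation=cv2.INTER_CUBIC)[:,:,::-1])
"
```

```text
t 40.3 pos [ 0.4731 -0.0025  0.065 ] yaw 89.61 tilt 7.53 j6 0.04 F [-0.3 -0.2 -0.2] w 0.0001
TURN -0.39 SHIFT mm after [ -0.5 -11.   -2.2]
```

View pics/x16.png

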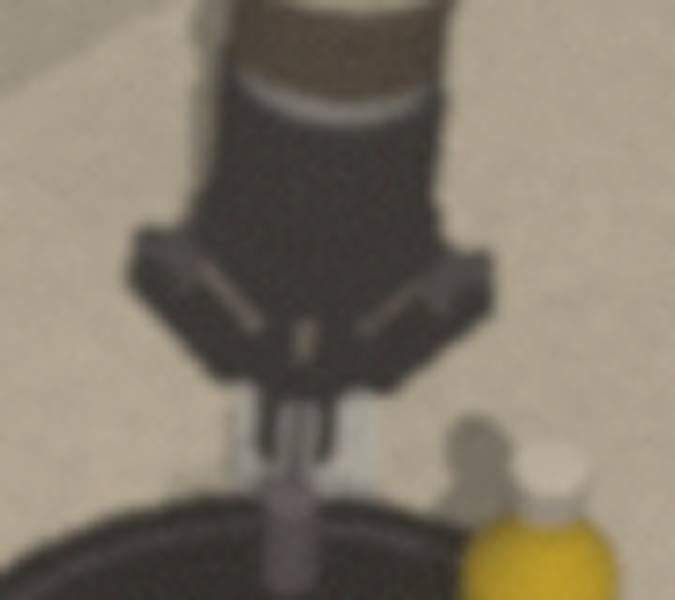

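Request:
send_rows --increments '[[[0,-0.002,0,0],[0,-0.002,0,0],[0,-0.002,0,0],[0,-0.002,0,0],[0,-0.0015,0,0],[0,-0.001,0,0],[0,0,0,0],[0,0,0,0]]]'

```text
clock: 41.15
eef_pos: [0.4624, -0.0026, 0.0649]
tool_rot: [0.707, 0.704, 0.016, 0.065]
ft_force: [-0.7, 0.1, -0.0]
grip_width: 0.0001
```

```bash
python3 -c "
from h import *
plan(.462,-.003,.066,90)"
```

```text
t 41.15 pos [ 0.4624 -0.0026  0.0649] yaw 89.6 tilt 7.64 j6 0.04 F [-0.7  0.1 -0. ] w 0.0001
TURN -0.4 SHIFT mm after [-0.5 -0.3 -1.1]
```

Request:
send_rows --increments '[[[0,0.003,0,0],[0,0.003,0,0],[0,0.002,-0.01,0],[0,0.003,-0.03,0],[0,0.003,-0.04,0],[-0.02,0,-0.04,0],[-0.045,0,-0.02,0],[-0.045,0,0,0]]]'

```text
clock: 41.95
eef_pos: [0.4611, -0.1012, 0.2211]
tool_rot: [0.703, 0.708, 0.016, 0.065]
ft_force: [1.0, 0.5, -0.6]
grip_width: -0.0
```

Request:
send_rows --increments '[[[-0.045,0,0,0],[-0.045,0,0,0],[-0.045,0,0,0],[-0.02,0,0,0],[0,0,0,0],[0,0,0,0],[0,0,0,0],[0,0,0,0]]]'

```text
clock: 42.75
eef_pos: [0.4628, -0.2655, 0.2412]
tool_rot: [0.704, 0.707, 0.018, 0.071]
ft_force: [0.2, -0.1, -0.4]
grip_width: 0.0001
```

```bash
python3 lk.py 17
```

```text
t 0.044 7 [ 0.4336 -0.0005  0.0502] [ 0.4306 -0.0078] [0.438  0.0051]
t 0.06 4 [ 0.4351 -0.0021  0.0667] [ 0.433  -0.0078] [0.4381 0.0048]
t 0.07 31 [ 0.4407 -0.0025  0.0738] [ 0.4328 -0.0104] [0.4476 0.0047]
s 0.044 23 [ 0.4475 -0.0052  0.052 ] [ 0.4436 -0.0138] [0.4519 0.0023]
s 0.06 15 [ 0.4478 -0.0034  0.0648] [ 0.4427 -0.0112] [0.4522 0.0023]
s 0.07 28 [ 0.4436 -0.0044  0.0741] [ 0.4356 -0.0113] [0.4517 0.0022]
t 42.85 pos [ 0.4628 -0.2655  0.2412] yaw 89.97 tilt 8.37 j6 -0.52 F [ 0.5 -0.5 -0.8] w -0.0001
TURN -0.03 SHIFT mm after [272.2 -35.4  97.7]
```

View pics/x17.png

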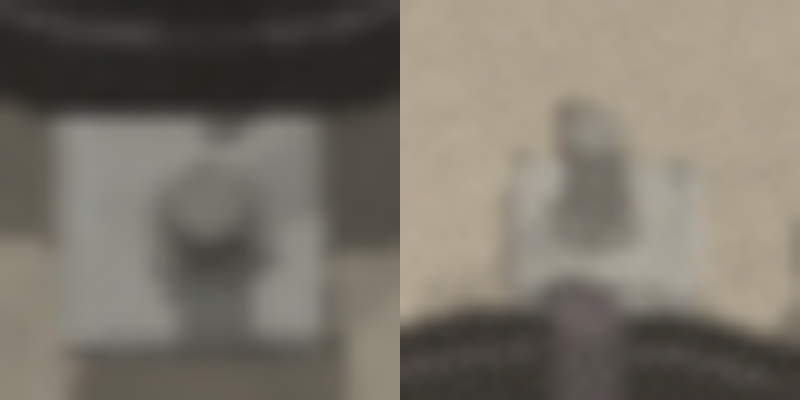

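```bash
python3 -c "
from h import *
c=load('s17');d=load('t17')
cv2.imwrite('pics/x18.png',c['image'][:,:,::-1]);
P=cloud(d);Z=P[...,2]
bx=(P[...,0]>.64)&(P[...,0]<.70)&(P[...,1]>-.02)&(P[...,1]<.1)&(Z>.055)&(Z<.066)
print('case z',np.median(Z[bx]));px=lambda x,y:((x+.5)/3.6-.5+235,(y+.5)/3.6-.5+105)
g=cv2.cvtColor(d['image'],cv2.COLOR_RGB2GRAY)
k=(P[...,0]>.48)&(P[...,0]<.53)&(abs(P[...,1]+.004)<.03)&(Z>.06)&(Z<.08);print('knob',P[k].mean(0))"
```

```text
case z 0.06129945479199961
knob [ 0.50036347 -0.00344145  0.07176289]
```

View pics/x18.png

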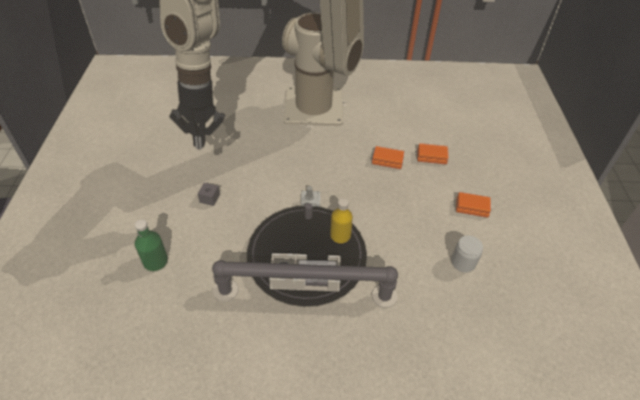

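The final view shows the disc at home, the pin in the fork at (310,192) and the case in the box at (318,268). The bottles at (341,222) and (150,245) and the can at (467,253) are upright, and the arm is clear of everything.

```bash
python3 -c "
from h import *
print(order.job_done())"
```

```text
the job is handed in; nothing more can be done
None
```

I did all three steps and handed the job in at about 43 s of the 72 s allowed. The hand-in returned no verdict.

- **Case:** it lies flat in the empty half of the box. Its top measured about 61–62 mm above the floor, below the 70 mm rim, and after placing it was within a few mm of the gap centre.
- **Turntable:** I gripped the knob and turned the table clockwise until it pressed against the stop (about 12 N). The arm pose put it within about 0.5° of home.
- **Pin:** it went down through the fork and tab, but after release the head leaned about 0.1 rad. A first light press from above did nothing. A firmer press (17.5 N) tipped it the other way, and a sideways nudge then set it straight.
- **Last checks:** the pin head is within about 2 mm of over the hole, with its top at about 74 mm, which matches a seated flange. The two cameras disagree on its position by about 3 mm. The bottles and can are upright, and the gripper is clear of everything.
- **Other issue:** the tool had tilted slowly to about 8° by the end, which I could not correct with the moves available.

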